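Tomatillos into the molcajete, then open the safety-cap chile jar

TASK

Getting a salsa ready: pick up the steel cup, pour all six tomatillos out of it into the molcajete while holding the cup above it, and stand the empty cup upright back on the ledge. Then open the push-and-turn safety cap of the square chile jar without taking the jar out of its wooden block: press the cap down, twist it counter-clockwise while it is down, and lift it off. Finish still holding the cap level and well clear straight above the open jar, ready to be closed again after someone spoons chile out; do not put it down or let go, and do not disturb the plate, scraper, mill and grinder.

Things in the scene. Friction and masses are not known exactly. Their poses are not given: they have to be found in the camera images.
- cup_mid (a point): stainless steel cup, loose, upright, open at the top: 66 mm high, 64 mm across with straight walls (66 mm over the rolled rim), wall 2.5 mm, about 130 g; six tomatillos fill it to about 50 mm above the foot. Point on its axis half-way up (33 mm above the foot); z points to its mouth. The tomatillos roll freely; the last ones leave only when it is tipped to about 105 to 115 degrees
- tom0 (a point): centre of tomatillo 1 of 6: a firm green ball 25 mm across, 10 g, in the cup at the start
- tom1 (a point): centre of tomatillo 2 of 6: a firm green ball 25 mm across, 10 g, in the cup at the start
- tom2 (a point): centre of tomatillo 3 of 6: a firm green ball 25 mm across, 10 g, in the cup at the start
- tom3 (a point): centre of tomatillo 4 of 6: a firm green ball 25 mm across, 10 g, in the cup at the start
- tom4 (a point): centre of tomatillo 5 of 6: a firm green ball 25 mm across, 10 g, in the cup at the start
- tom5 (a point): centre of tomatillo 6 of 6: a firm green ball 25 mm across, 10 g, in the cup at the start
- mortar_rim (a point): molcajete: heavy grey stone mortar on three stub legs, it cannot be moved, 190 mm across outside and 115 mm high; bowl opening about 155 mm across, 63 mm deep. The point is at the centre of the opening, level with the rim (115 mm above the ledge)
- jar_mouth (a point): squat square glass jar with a round neck: 70 x 70 mm, 58 mm high to its shoulder, 92 mm to the rim of its mouth, 550 g. It stands in a pocket of the wooden block, which lets it shift about 2 mm but keeps it from turning; its underside is 6 mm above the ledge. Point at the centre of the mouth, level with the rim; z up
- jar_block: wooden block fixed to the ledge, 235 mm long (x from -61 to +174 mm), 104 mm wide, 22 mm high, with the pocket that holds the square jar. Origin on the ledge under the pocket's centre, z up. A lower corked jar, 68 mm across, its top 76 mm above the ledge, is fixed in the block at x = +118 mm
- cap_mid (a point): push-and-turn safety cap on the square jar: ribbed black plastic, 55 mm across, 32 mm high, about 28 g. Point on its axis half-way up; z up through the crown. Shut, this point is 4 mm below the jar's rim, and the skirt's lower edge 14 mm above the jar's shoulder. Pressed down, it turns counter-clockwise (seen from above); after 40 to 85 degrees (60 is best) it lifts straight off
- liner (a joint): how far the cap is pressed (m): travel of the sprung disc inside the cap. 0 when shut (spring 6 N, then 1.2 N more per mm), up to 0.0065 fully down (14 N), about -0.004 with the cap off. The cap can turn only while it is pressed 3.5 mm or more; not pressed it turns a few degrees at most and cannot be pulled off
- roaster_plate: bystander: red ceramic plate, 180 mm across, 14 mm high; origin at the centre of its underside
- comal_scraper: bystander: stainless scraper lying flat, 210 mm long along its x, 75 mm wide, 20 mm high; origin at the middle of its underside
- pepper_mill: bystander: black plastic pepper mill, 56 mm across, 148 mm high, standing; origin at the centre of its underside
- spice_grinder: bystander: grey push-button spice grinder, 96 mm across, 154 mm high, standing; origin at the centre of its underside
Not all that is in view belongs to the job. What is shaped like the part that bears jar_mouth but purple is not meant.

How it is judged:
By the outcome, as a careful person would: the job done as asked, in the order asked, and still so for the second after the job is handed in, while the arm keeps its last pose, push and grip.
It also fails if it takes over 61 s, if anything falls off the work surface, if the arm or the gripper's body presses on something with over 40 N, if the wrist force passes 120 N, or if a joint passes its speed limit or range.

ROBOT

A 6-joint arm with a two-finger parallel gripper is mounted at the origin on the work surface. World frame = base frame: x ahead of the robot, y to its left, z up, the work surface at z = 0. Lengths are in mm, angles in rad, forces in N, time in s.
With the tool pointing down it reaches from about 350 to 875 mm from the base axis. Payload 4.2 kg.
Tool frame: the origin (TCP) lies between the finger pads; the fingertips stand 17 mm ahead of it and the grasp point (between the pads) lies 2 mm behind it (nose_length is the distance from the TCP to the fingertips, in mm); z points along the fingers, y is the direction in which the jaws open and shut (so a half turn about z gives the same grasp; the last joint's range is limited). The gripper opens to 85 mm and grips with 20 to 120 N. Pads are 22 mm wide; open, the fingers measure 114 mm over their backs; the gripper's body (76 mm by 85 mm) begins 54 mm behind the grasp point. The pads swing forward as they close: fully open they stand 13 mm farther back than shut.
Start: joints at [-0.907, 0.385, 0.008, 0, -1.194, -0.259], TCP at [246.16, -574.46, 218.612] pointing down, gripper open.
Joint ranges: [-3.14, 3.14], [-1.21, 2.06], [-1.07, 1.41], [-3.16, 2.05], [-2.99, -0.16], [-3.1, 3.1]. Speed limits (rad/s): [2.79, 2.79, 3.14, 3.14, 3.14, 3.14].

INTERFACE

Orientations are given as a unit quaternion [x, y, z, w].
In Python, from bench import * gives the robot as it stands.
- The arm moves only by the tool jog_arm, never from a script. Its argument "increments" is a list of rows, each a list of 4 numbers: the shift along the tool's x, y, z in m, then the turn about the tool's z in degrees. A call has 1 to 10 rows; each row is the pose to reach, as a shift and turn from the pose measured when the call began, along the tool's axes at that moment; what a row does not reach only later rows make up. A row lasts 1/8 s, in which the tool goes at most 62.5 mm and 10.7 degrees, less where a joint would pass 70% of its speed; a pose out of reach is approached as far as the arm can. A call with a gripper value outside its range is refused whole. "hand" is the gripper's target within -1 to 1 (fully open at 1, half-way at 0, shut at -1), set as the call begins (left out, the last holds). The fingers move at their own pace and stop on an object; the grip force is fixed at half the most. Time passes only in rows, so rows that repeat a pose let the fingers close. It gives the time, the measured TCP pose, the force and the opening at its end, in the units of the state.
- read_state(): the state, without advancing time (a new reading comes with each control period).
- get_image(name): name is "side" or "top" or "wrist"; returns the picture (480x640x3 uint8, red, green, blue); there is no depth.
- calibration(name): a dict with "fx", "fy", "cx", "cy" (pixels), "position" and "rotation" of the camera in the world; the wrist camera has in their place "hand_eye" (4x4, takes a point from camera to tool coordinates, whose origin is the TCP and whose axes are the flange's). Camera axes: x right, y up, looking along -z (the intrinsics and any distortion apply to the point x, -y, -z); pixel columns grow to the right and rows downward; lengths in mm; the calibration is good to about 2 mm. The wrist camera is an equidistant fisheye: a pixel r from the principal point sees the ray r / f radians off the axis. A picture is of the moment at which its call begins: read the wrist's pose just before it. calibration takes no time and is no camera call.
- job_done(): hands the job in, once; it reports no verdict.
The state is a dict: "clock": time; "joints": joint angles; "joint_vel": joint speeds; "joint_efforts": joint torques, N m; "position": TCP position; "ee_rot": TCP orientation; "contact_force": force on the tool from outside, world axes, zero at the start; "wrist_torque": the same for the moment, N m; "gripper_width": finger opening in mm.
Only numpy, scipy, OpenCV 4.12 (cv2) and the standard library are available. Lean on these libraries where they do the work, as an engineer would, in place of code of your own. Each camera call takes 0.05 s, during which the arm holds its last target.

## Working session

There is one attempt and no reset: what is moved stays moved. The work goes in short steps, Python scripts to look and compute and a tool call to move; the robot and the scene stay as the last step left them, time stands still between calls to the robot, and variables do not carry over. Pictures are saved under pics/ and viewed, and the job is handed in when it is done.

Besides the shell and the picture viewer there is one more tool, called after "Emit:" as name(argument=value, ...), one argument or row to a line, values as JSON. jog_arm: Moves the arm, as the interface text tells. Its arguments: {"type":"object","properties":{"increments":{"type":"array"},"hand":{"type":"number"}},"required":["increments"]}

```bash
ls; mkdir -p pics
python3 - <<'E'
from bench import *
import cv2
s=read_state();print(s)
for n in ["side","top","wrist"]:
    im=get_image(n);cv2.imwrite(f"pics/{n}0.png",im[:,:,::-1]);print(n,calibration(n))
E
```

```text
pics
{'clock': 0.0, 'joints': array([-9.07401988e-01,  3.85561678e-01,  6.61020523e-03, -5.08654828e-04,
       -1.19400067e+00, -2.58606535e-01]), 'joint_vel': array([-0.00084339,  0.00069739,  0.00081816, -0.00123256, -0.00079862,
       -0.0011548 ]), 'joint_efforts': array([ 4.38600164e-04, -3.92282939e+01,  1.88393980e+01,  4.18600380e+00,
       -4.64276935e-03, -1.46699165e-05]), 'position': array([ 245.91597554, -573.91190994,  217.51098145]), 'ee_rot': array([-2.00922902e-01,  9.79606436e-01,  1.07053839e-03, -2.67793520e-04]), 'contact_force': array([ 0.22040199, -0.41788501, -0.30176791]), 'wrist_torque': array([0.03565813, 0.02491076, 0.03109887]), 'gripper_width': 85.30990600365527}
side {'fx': 523.1163716780443, 'fy': 523.1163716780443, 'cx': 310.2404961822418, 'cy': 238.2796128784285, 'position': array([  66.66460059,  794.72934127, 1130.55967555]), 'rotation': array([-0.10318418,  0.34497776,  0.8929363 , -0.27020018])}
top {'fx': 620.9276485098336, 'fy': 620.9276485098336, 'cx': 327.805350676182, 'cy': 243.31035556511057, 'position': array([ 4.83971033e+02, -4.33218975e-01,  1.85068488e+03]), 'rotation': array([-0.02629659,  0.01788663,  0.71196528, -0.70149412])}
wrist {'fx': 371.64829954431775, 'fy': 371.64829954431775, 'cx': 313.79521807213405, 'cy': 236.66699584133468, 'hand_eye': array([[-4.78123847e-04,  9.59297507e-01,  2.82396997e-01,
         7.13972704e+01],
       [ 9.99999705e-01,  2.88756648e-04,  7.12189493e-04,
        -1.29491343e+00],
       [ 6.01657595e-04,  2.82397254e-01, -9.59297362e-01,
        -1.55555658e+02],
       [ 0.00000000e+00,  0.00000000e+00,  0.00000000e+00,
         1.00000000e+00]])}
```

View pics/side0.png

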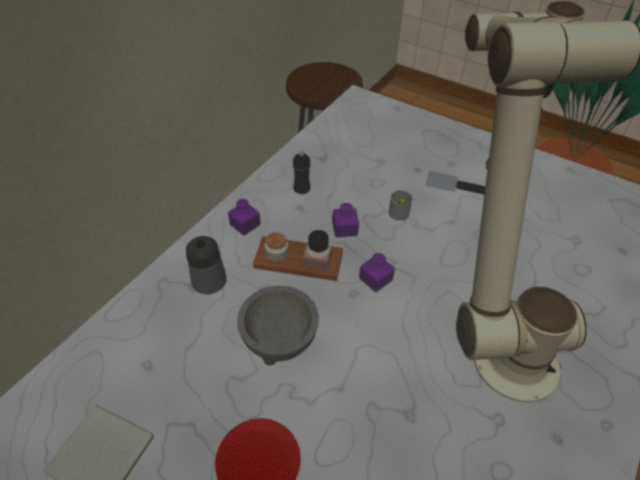

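View pics/top0.png

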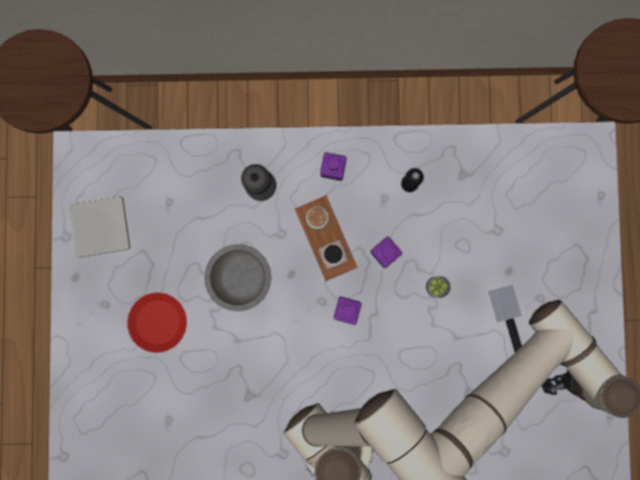

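View pics/wrist0.png

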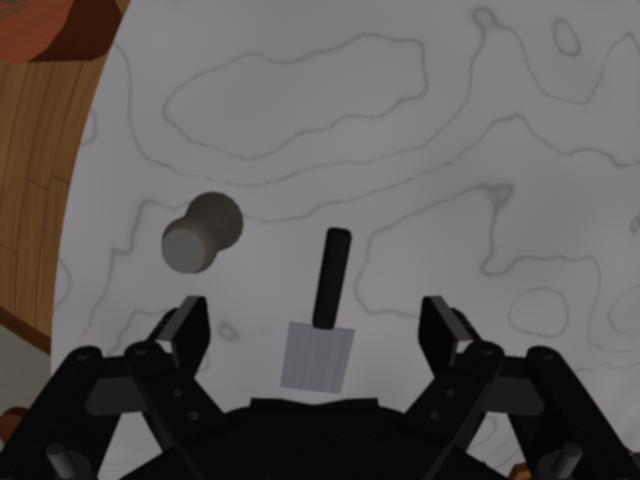

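The top view shows the cup with green balls at (438,286), the molcajete at (238,277), the block with the black-capped clear jar at (333,254), and a corked jar at (317,217). Three purple jar-shaped objects, at (334,166), (386,252) and (347,310), are decoys because they are purple. The jar with the black cap in the wooden block is the target. Next I'll measure positions and check a crop.

```bash
cat > h.py <<'E'
import numpy as np, cv2
from scipy.spatial.transform import Rotation as R
from bench import *
def ray(n,u,v):
    c=calibration(n); d=np.array([(u-c['cx'])/c['fx'],-(v-c['cy'])/c['fy'],-1.])
    return np.array(c['position']),R.from_quat(c['rotation']).apply(d)
def atz(n,u,v,z):
    p,d=ray(n,u,v); t=(z-p[2])/d[2]; return p+t*d
def proj(n,P):
    c=calibration(n); q=R.from_quat(c['rotation']).inv().apply(np.array(P)-c['position'])
    return np.array([c['cx']+c['fx']*q[0]/-q[2],c['cy']+c['fy']*(-q[1])/-q[2]])
def tri(u1,v1,u2,v2):
    p1,d1=ray('top',u1,v1);p2,d2=ray('side',u2,v2)
    A=np.stack([d1,-d2],1);t=np.linalg.lstsq(A,p2-p1,rcond=None)[0]
    a,b=p1+t[0]*d1,p2+t[1]*d2
    return (a+b)/2,np.linalg.norm(a-b)
def wproj(P,s=None):
    c=calibration('wrist');s=s or read_state();H=np.array(c['hand_eye'])
    q=R.from_quat(s['ee_rot']).inv().apply(np.array(P)-s['position'])
    q=(q-H[:3,3])@H[:3,:3]; q=np.array([q[0],-q[1],-q[2]])
    th=np.arctan2(np.hypot(q[0],q[1]),q[2]);r=c['fx']*th/np.hypot(q[0],q[1])
    return np.array([c['cx']+r*q[0],c['cy']+r*q[1]])
def wray(u,v,s=None):
    c=calibration('wrist');s=s or read_state();H=np.array(c['hand_eye'])
    x,y=(u-c['cx'])/c['fx'],(v-c['cy'])/c['fx'];th=np.hypot(x,y)
    k=np.sin(th)/th if th>1e-9 else 1.
    d=H[:3,:3]@np.array([x*k,-y*k,-np.cos(th)])
    Rr=R.from_quat(s['ee_rot']);return s['position']+Rr.apply(H[:3,3]),Rr.apply(d)
def watz(u,v,z,s=None):
    p,d=wray(u,v,s);return p+(z-p[2])/d[2]*d
def snap(n,f):
    s=read_state();im=get_image(n)[:,:,::-1].copy();cv2.imwrite('pics/'+f,im);return im,s
def st():
    s=read_state();print('t',round(s['clock'],3),'pos',np.round(s['position'],1),'q',np.round(s['ee_rot'],3),'\nj',np.round(s['joints'],3),'F',np.round(s['contact_force'],1),'M',np.round(s['wrist_torque'],2),'w',round(s['gripper_width'],1))
    print('Rt\n',np.round(R.from_quat(s['ee_rot']).as_matrix(),3));return s
E
python3 - <<'E'
import cv2,numpy as np
t=cv2.imread('pics/top0.png');s=cv2.imread('pics/side0.png')
def c(im,x0,y0,x1,y1):return cv2.resize(im[y0:y1,x0:x1],(400,300),interpolation=cv2.INTER_CUBIC)
a=np.vstack([np.hstack([c(t,280,200,380,275),c(t,400,250,500,325)]),np.hstack([c(s,240,215,360,305),c(s,360,160,480,250)])])
cv2.imwrite('pics/crops.png',a)
E
python3 - <<'E'
from h import *
print('cup rim',atz('top',438,286,62),tri(438,286,401,193))
print('mortar',atz('top',238,277,115),tri(238,277,278,318))
print('cap',atz('top',333,253,110),tri(333,253,318.5,238))
print('cork',atz('top',317,216,76))
print('plate',atz('top',157,322,14),'mill',atz('top',412,180,100),'grinder',atz('top',258,180,100))
E
```

```text
cup rim [ 468.60123763 -294.20016187   62.        ] (array([ 467.98942687, -290.46346336,   87.07437086]), np.float64(1.816723552074128))
mortar [502.17054581 271.92922437 115.        ] (array([501.7042596 , 272.24120172, 110.94668253]), np.float64(1.2013370424251313))
cap [565.5916984    5.31092638 110.        ] (array([564.73228335,   4.65346583, 102.52706246]), np.float64(2.7752364825228755))
cork [674.24710516  49.78489323  76.        ]
plate [374.11712119 527.91532921  14.        ] mill [ 770.08468021 -221.96780273  100.        ] grinder [777.29652596 215.74965393 100.        ]
```

View pics/crops.png

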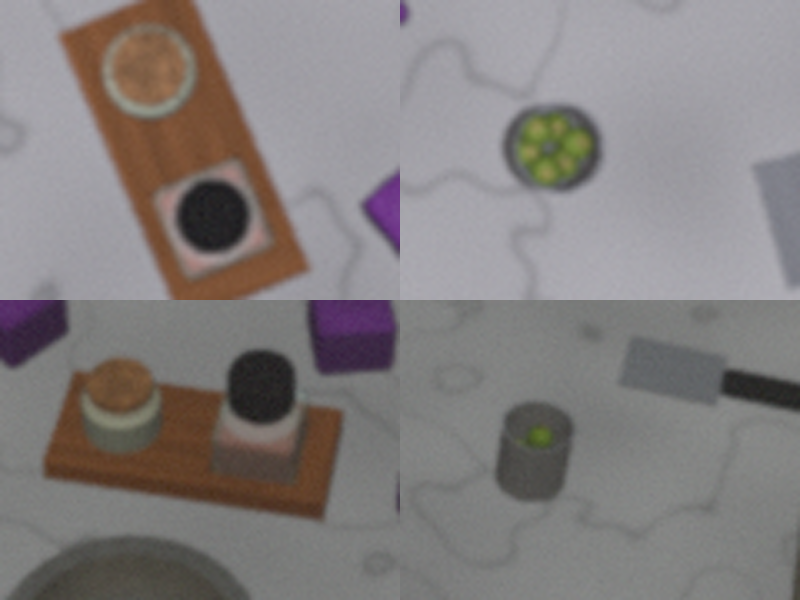

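The crops confirm it: the steel cup holds six green balls, and the clear square jar with the black cap sits in the wooden block. The jog has no tilt command, so next I'll see how the arm handles a pose out of reach, high up and clear of everything. First I turn the jaws tangential.

Emit:
jog_arm(
  increments=[
    [0,0,-0.03,-10],
    [0,0,-0.06,-20],
    [0,0,-0.09,-30],
    [0,0,-0.12,-40],
    [0,0,-0.14,-50],
    [0,0,-0.14,-60],
    [0,0,-0.14,-70],
    [0,0,-0.14,-80],
    [0,0,-0.14,-90],
  ],
  hand=1,
)

```text
clock: 1.27
position: [246.0, -574.1, 357.2]
ee_rot: [0.836, -0.548, -0.001, -0.001]
contact_force: [0.7, -0.5, 0.2]
gripper_width: 85.5
```

```bash
python3 -c "
from h import *
st()"
```

```text
t 1.275 pos [ 246.  -574.1  357.2] q [ 0.836 -0.548 -0.001 -0.001] 
j [-9.070e-01  3.310e-01  2.670e-01 -1.000e-03 -1.509e+00  1.318e+00] F [ 0.7 -0.5  0.2] M [0.01 0.01 0.03] w 85.5
Rt
 [[ 0.399 -0.917 -0.001]
 [-0.917 -0.399  0.002]
 [-0.003  0.    -1.   ]]
```

Emit:
jog_arm(
  increments=[
    [0.06,0,0,0],
    [0.12,0,0,0],
    [0.18,0,0,0],
    [0.24,0,0,0],
    [0.3,0,0,0],
    [0.36,0,0,0],
    [0.42,0,0,0],
    [0.48,0,0,0],
  ],
)

```text
clock: 2.28
position: [358.0, -831.0, 298.0]
ee_rot: [0.836, -0.548, 0.019, 0.014]
contact_force: [0.2, 0.3, 0.6]
gripper_width: 85.1
```

```bash
python3 -c "
from h import *
st()"
```

```text
t 2.275 pos [ 358. -831.  298.] q [ 0.836 -0.548  0.019  0.014] 
j [-0.983  1.031  1.408  0.011 -1.903  1.397] F [0.2 0.3 0.6] M [0.13 0.08 0.01] w 85.1
Rt
 [[ 0.398 -0.917  0.016]
 [-0.916 -0.399 -0.044]
 [ 0.046  0.003 -0.999]]
```

Emit:
jog_arm(
  increments=[
    [1.0,0,-0.5,0],
    [1.0,0,-0.5,0],
    [1.0,0,-0.5,0],
    [1.0,0,-0.5,0],
  ],
)

```text
clock: 2.78
position: [362.5, -839.7, 309.7]
ee_rot: [0.835, -0.548, 0.038, 0.028]
contact_force: [-0.6, 0.6, -0.0]
gripper_width: 86.0
```

```bash
python3 -c "
from h import *
st()"
```

```text
t 2.775 pos [ 362.5 -839.7  309.7] q [ 0.835 -0.548  0.038  0.028] 
j [-0.98   1.021  1.408  0.023 -1.865  1.398] F [-0.6  0.6 -0. ] M [ 0.15  0.08 -0.04] w 86.0
Rt
 [[ 0.397 -0.917  0.033]
 [-0.913 -0.399 -0.089]
 [ 0.095  0.005 -0.995]]
```

Out-of-reach commands do tilt the tool a little each call (2.6°, then 5.4°). I fitted a rough kinematic model: upper arm 566, forearm 421, lateral offset 160. From that, an inward tilt of about 60° with the wrist beyond the object is feasible for both cup and molcajete. I'll move to the cup's azimuth and turn x inward.

Emit:
jog_arm(
  increments=[
    [-0.058,-0.022,-0.009,10.6],
    [-0.116,-0.044,-0.018,21],
    [-0.174,-0.066,-0.027,32],
    [-0.232,-0.088,-0.036,42],
    [-0.29,-0.11,-0.045,53],
    [-0.348,-0.132,-0.054,64],
    [-0.406,-0.154,-0.063,74],
    [-0.464,-0.176,-0.072,85],
    [-0.522,-0.198,-0.081,95],
    [-0.58,-0.22,-0.09,106],
  ],
)

```text
clock: 4.03
position: [336.3, -288.0, 341.5]
ee_rot: [-0.15, 0.987, -0.047, 0.012]
contact_force: [0.9, 0.3, -0.0]
gripper_width: 85.5
```

```bash
python3 -c "
from h import *
st()"
```

```text
t 4.025 pos [ 336.3 -288.   341.5] q [-0.15   0.987 -0.047  0.012] 
j [-0.282 -0.055 -0.262  0.079 -1.304 -1.006] F [ 0.9  0.3 -0. ] M [ 0.29 -0.01 -0.04] w 85.5
Rt
 [[-0.955 -0.295  0.037]
 [-0.297  0.951 -0.09 ]
 [-0.009 -0.097 -0.995]]
```

The data show the wrist has a 160 mm offset that rotates with joint 4. The tilt also always goes outward along the reach direction, in world azimuth. So I can pick the tilt direction by choosing where to extend, and undo it by extending on the opposite side. I'll fit a kinematic model and check which tilt azimuth works at both cup and molcajete.

```bash
cat > kin.py <<'E'
import numpy as np
from scipy.optimize import least_squares
from scipy.spatial.transform import Rotation as R
lim=np.array([[-3.14,3.14],[-1.21,2.06],[-1.07,1.41],[-3.16,2.05],[-2.99,-.16],[-3.1,3.1]])
def fk(q,p):
    a,b,h,d,o,s4,s6,c6=p[:8]
    ang=q[1]-q[2]+np.pi/2
    W=np.array([a*np.sin(q[1])+b*np.sin(ang),0,h+a*np.cos(q[1])+b*np.cos(ang)])
    f=np.array([np.sin(ang),0,np.cos(ang)])
    # frame at wrist: f, lat ; j4 about f
    r4=R.from_rotvec(s4*q[3]*f)
    ax=r4.apply([0,-1,0])          # j5 axis / offset dir
    t=R.from_rotvec(ax*(q[4])).apply(f) # sign checked below
    x0=np.cross(ax,t)
    P=W+o*ax+d*t
    x=R.from_rotvec(t*(s6*q[5]+c6)).apply(x0)
    R1=R.from_rotvec([0,0,q[0]])
    M=np.stack([x,np.cross(t,x),t],1)
    return R1.apply(P),R1.as_matrix()@M,R1.apply(W),R1.apply(W+o*ax)
D=[([-9.07401988e-01,3.85561678e-01,6.61020523e-03,-5.08654828e-04,-1.19400067,-2.58606535e-01],[245.9,-573.9,217.5],[-.2009,.9796,.00107,-.00027]),
([-.907,.331,.267,-.001,-1.509,1.318],[246,-574.1,357.2],[.836,-.548,-.001,-.001]),
([-.983,1.031,1.408,.011,-1.903,1.397],[358,-831,298],[.836,-.548,.019,.014]),
([-.98,1.021,1.408,.023,-1.865,1.398],[362.5,-839.7,309.7],[.835,-.548,.038,.028]),
([-.282,-.055,-.262,.079,-1.304,-1.006],[336.3,-288,341.5],[-.15,.987,-.047,.012])]
def res(p,D=D):
    r=[]
    for q,P,Q in D:
        p_,M,_,_=fk(q,p); r+=list(np.array(P)-p_)
        r+=list(300*(R.from_matrix(M).inv()*R.from_quat(Q)).as_rotvec())
    return np.array(r)
def fit():
    best=None
    for s4 in (1,-1):
        for s6 in (1,-1):
            for c6 in np.arange(4)*np.pi/2:
                def f(p):return res(np.r_[p[:5],s4,s6,p[5]])
                s=least_squares(f,[566,421,150,300,160,c6])
                if best is None or s.cost<best[0]:best=(s.cost,np.r_[s.x[:5],s4,s6,s.x[5]],s.fun)
    return best
E
python3 - <<'E'
from kin import *
c,p,f=fit();print(c,np.round(p,3));print(np.round(f.reshape(-1,6),1));np.save('p.npy',p)
E
```

```text
0.3824307013268935 [564.628 421.918 160.113 309.589 159.927  -1.     -1.      1.571]
[[ 0.1  0.1 -0.   0.   0.  -0.1]
 [-0.3 -0.1 -0.2  0.  -0.1  0.1]
 [ 0.3 -0.  -0.  -0.1  0.4 -0.1]
 [-0.   0.1  0.1 -0.1 -0.3  0.2]
 [-0.  -0.   0.1 -0.1 -0.3 -0.1]]
```

```bash
cat >> kin.py <<'E'
P0=np.load('p.npy') if __import__('os').path.exists('p.npy') else None
def ik(pos,M,seed=None,n=30,rollfree=False):
    rng=np.random.default_rng(0);sols=[]
    seeds=[seed] if seed is not None else [rng.uniform(lim[:,0],lim[:,1]) for _ in range(n)]
    for s in seeds:
        def f(q):
            p,m,_,_=fk(q,P0)
            rv=(R.from_matrix(m).inv()*R.from_matrix(M)).as_rotvec()
            return np.r_[(p-pos)/1000,rv*.3]
        r=least_squares(f,np.clip(s,lim[:,0]+1e-3,lim[:,1]-1e-3),bounds=(lim[:,0],lim[:,1]))
        if r.cost<1e-8 and not any(np.abs(r.x-u).max()<.05 for u in sols): sols.append(r.x)
    return sols
def ori(tau,psi,roll=0):
    """tool z tilted tau from down toward azimuth psi; roll0: jaw horizontal, tool x up; roll = turn about tool z (deg)"""
    tau,psi=np.radians([tau,psi]);t=np.array([np.sin(tau)*np.cos(psi),np.sin(tau)*np.sin(psi),-np.cos(tau)])
    y=np.cross(t,[0,0,1.]);y/=np.linalg.norm(y);x=np.cross(y,t)
    return np.stack([x,y,t],1)@R.from_rotvec([0,0,np.radians(roll)]).as_matrix()
E
cat > t.py <<'E'
from kin import *
cup=np.array([469,-293,38.]);mor=np.array([502,272,200.])
for psi in range(-180,180,20):
    M=ori(62,psi)
    for n,P in (('cup',cup),('mor',mor)):
        for s in ik(P,M,n=14):
            _,_,W,J=fk(s,P0); print(psi,n,np.round(s,2),'W',W.round(),'J5',J.round())
E
python3 t.py
```

```text
-180 cup [-0.18  0.99  0.18  0.16 -1.84 -1.44] W [ 752. -134.  166.] J5 [ 742. -293.  183.]
-180 mor [ 0.5   0.85  0.6  -0.58 -2.26 -2.22] W [730. 400. 431.] J5 [775. 272. 345.]
-160 cup [-0.07  0.93 -0.04  0.37 -1.64 -1.34] W [689. -47. 151.] J5 [ 726. -200.  183.]
-160 mor [ 0.63  0.89  0.6  -0.34 -2.32 -1.94] W [682. 496. 396.] J5 [759. 365. 345.]
-140 cup [ 0.02  0.85 -0.31  0.59 -1.42 -1.31] W [594.  13. 147.] J5 [ 678. -117.  183.]
-140 mor [ 0.75  0.89  0.5  -0.06 -2.26 -1.64] W [605. 567. 355.] J5 [711. 448. 345.]
-120 cup [ 0.07  0.76 -0.6   0.9  -1.21 -1.38] W [477.  34. 157.] J5 [606. -56. 183.]
-120 mor [ 0.87  0.85  0.31  0.19 -2.11 -1.39] W [509. 599. 320.] J5 [639. 509. 345.]
-100 cup [ 0.02  0.67 -0.88  1.37 -1.09 -1.55] W [359.   6. 180.] J5 [516. -24. 183.]
-100 mor [ 0.97  0.77  0.08  0.4  -1.9  -1.23] W [406. 592. 298.] J5 [549. 541. 345.]
-80 mor [ 1.06  0.67 -0.19  0.6  -1.67 -1.14] W [306. 547. 286.] J5 [455. 541. 345.]
-60 mor [ 1.12  0.55 -0.47  0.83 -1.43 -1.12] W [224. 465. 283.] J5 [365. 509. 345.]
-40 cup [-1.    0.71 -1.07 -2.87 -1.28 -1.51] W [ 153. -23
[... 1082 characters left out ...]
 cup [-0.66  0.93  0.36 -0.67 -1.87 -2.2 ] W [ 636. -496.  266.] J5 [ 516. -562.  183.]
100 mor [ 0.13  0.44 -0.05 -1.12 -1.38 -2.68] W [607.  81. 472.] J5 [549.   3. 345.]
120 cup [-0.54  0.99  0.44 -0.49 -1.99 -2.04] W [ 712. -429.  247.] J5 [ 606. -530.  183.]
120 mor [ 0.19  0.56  0.15 -0.99 -1.64 -2.62] W [675. 131. 468.] J5 [639.  35. 345.]
140 cup [-0.42  1.03  0.44 -0.28 -2.03 -1.83] W [ 763. -338.  220.] J5 [ 678. -469.  183.]
140 mor [ 0.28  0.68  0.34 -0.88 -1.89 -2.54] W [723. 206. 462.] J5 [711.  96. 345.]
160 cup [-0.29  1.02  0.35 -0.05 -1.98 -1.62] W [ 777. -235.  190.] J5 [ 726. -386.  183.]
160 mor [ 0.38  0.77  0.5  -0.75 -2.1  -2.41] W [743. 298. 451.] J5 [759. 179. 345.]
```

```bash
cat >> h.py <<'E'
def plan(wps,turn=0):
    "world waypoints -> tool-frame shifts from the present pose"
    s=read_state();M=R.from_quat(s['ee_rot']).as_matrix();last=np.array(s['position'])
    for w in wps:
        w=np.array(w,float);d=M.T@(w-s['position']);print('to',w,'shift m',np.round(d/1000,4),'leg rows',round(np.linalg.norm(w-last)/62.5,1));last=w
E
python3 - <<'E'
from h import *
s0={'position':np.array([245.9,-573.9,217.5]),'ee_rot':[-.2009,.9796,.00107,-.00027]}
for z in (0,50,100,150):print(z,watz(188,250,z,s0).round(),watz(215,222,z,s0).round())
for uv in ((505,303),(517,345),(347,310),(386,252),(334,166)):print(uv,atz('top',*uv,40).round())
st();plan([(410,200,345),(260,600,345),(-10,850,330)])
from kin import *
for p in ((-30,860,320),(-60,880,300)):
  print([ (x.round(2)) for x in ik(np.array(p),ori(5,-70,0)@R.from_euler('z',0).as_matrix(),n=6)])
E
```

```text
0 [ 350. -681.    0.] [ 308. -662.    0.]
50 [ 327. -671.   50.] [ 291. -654.   50.]
100 [ 305. -660.  100.] [ 274. -647.  100.]
150 [ 282. -650.  150.] [ 257. -639.  150.]
(505, 303) [ 417. -490.   40.]
(517, 345) [ 296. -521.   40.]
(347, 310) [403. -33.  40.]
(386, 252) [ 569. -149.   40.]
(334, 166) [825.  -1.  40.]
t 4.025 pos [ 336.3 -288.   341.5] q [-0.15   0.987 -0.047  0.012] 
j [-0.282 -0.055 -0.262  0.079 -1.304 -1.006] F [ 0.9  0.3 -0. ] M [ 0.29 -0.01 -0.04] w 85.5
Rt
 [[-0.955 -0.295  0.037]
 [-0.297  0.951 -0.09 ]
 [-0.009 -0.097 -0.995]]
to [410. 200. 345.] shift m [-0.2154  0.4418 -0.0447] leg rows 7.9
to [260. 600. 345.] shift m [-0.1911  0.8662 -0.0864] leg rows 6.8
to [-10. 850. 330.] shift m [-0.0075  1.185  -0.1041] leg rows 5.9
[]
[]
```

Emit:
jog_arm(
  increments=[
    [-0.027,0.055,-0.006,-8],
    [-0.054,0.11,-0.011,-16],
    [-0.081,0.166,-0.017,-25],
    [-0.108,0.221,-0.022,-33],
    [-0.135,0.276,-0.028,-42],
    [-0.162,0.331,-0.033,-50],
    [-0.189,0.387,-0.039,-58],
    [-0.215,0.442,-0.045,-67],
    [-0.211,0.503,-0.05,-75],
    [-0.208,0.565,-0.056,-83],
  ],
)

```text
clock: 5.28
position: [365.7, 318.5, 345.6]
ee_rot: [0.768, -0.639, 0.043, 0.021]
contact_force: [0.6, -0.1, 0.1]
gripper_width: 85.6
```

```bash
python3 -c "
from h import *
st();plan([(260,600,345),(-20,880,330)])"
```

```text
t 5.275 pos [365.7 318.5 345.6] q [ 0.768 -0.639  0.043  0.021] 
j [ 1.102  0.092 -0.1    0.075 -1.44  -0.931] F [ 0.6 -0.1  0.1] M [ 0.24 -0.08 -0.02] w 85.6
Rt
 [[ 0.181 -0.983  0.039]
 [-0.979 -0.183 -0.087]
 [ 0.093 -0.022 -0.995]]
to [260. 600. 345.] shift m [-0.2948  0.0523 -0.028 ] leg rows 4.8
to [-20. 880. 330.] shift m [-0.6209  0.2764 -0.0484] leg rows 6.3
```

Emit:
jog_arm(
  increments=[
    [-0.059,0.01,-0.006,0],
    [-0.118,0.021,-0.011,0],
    [-0.177,0.031,-0.017,0],
    [-0.236,0.042,-0.022,0],
    [-0.295,0.055,-0.028,0],
    [-0.346,0.09,-0.031,0],
    [-0.397,0.125,-0.034,0],
    [-0.448,0.16,-0.038,0],
    [-0.5,0.195,-0.041,0],
    [-0.55,0.23,-0.044,0],
  ],
)

```text
clock: 6.52
position: [37.2, 819.9, 335.4]
ee_rot: [0.768, -0.639, 0.041, 0.019]
contact_force: [1.1, 2.5, 1.6]
gripper_width: 85.3
```

Emit:
jog_arm(
  increments=[
    [-0.06,0.04,-0.005,0],
    [-0.15,0.06,-0.03,0],
  ],
)

```text
clock: 6.78
position: [-26.2, 865.5, 310.5]
ee_rot: [0.769, -0.638, 0.035, 0.009]
contact_force: [-0.5, -0.4, -0.2]
gripper_width: 85.5
```

```bash
python3 -c "
from h import *
st()"
```

```text
t 6.775 pos [-26.2 865.5 310.5] q [ 0.769 -0.638  0.035  0.009] 
j [ 1.797  1.02   1.408  0.031 -2.025 -1.598] F [-0.5 -0.4 -0.2] M [ 0.14  0.11 -0.04] w 85.5
Rt
 [[ 0.184 -0.982  0.042]
 [-0.981 -0.186 -0.059]
 [ 0.065 -0.03  -0.997]]
```

Emit:
jog_arm(
  increments=[
    [-1.0,0,-0.3,0],
  ],
)

```text
clock: 6.9
position: [-35.8, 879.3, 302.7]
ee_rot: [0.771, -0.637, 0.025, -0.004]
contact_force: [1.0, 0.2, 0.2]
gripper_width: 85.5
```

Emit:
jog_arm(
  increments=[
    [-1.0,0,-0.3,0],
  ],
)

```text
clock: 7.02
position: [-43.2, 892.8, 298.2]
ee_rot: [0.771, -0.636, 0.013, -0.019]
contact_force: [0.4, 0.2, 0.4]
gripper_width: 85.8
```

Emit:
jog_arm(
  increments=[
    [-1.0,0,-0.3,0],
  ],
)

```text
clock: 7.15
position: [-51.7, 906.5, 294.2]
ee_rot: [0.771, -0.636, 0.001, -0.034]
contact_force: [-0.5, -0.2, -1.2]
gripper_width: 84.9
```

Emit:
jog_arm(
  increments=[
    [-1.0,0,-0.3,0],
  ],
)

```text
clock: 7.28
position: [-60.2, 919.5, 292.2]
ee_rot: [0.771, -0.635, -0.011, -0.049]
contact_force: [0.1, -0.9, 0.2]
gripper_width: 85.2
```

```bash
python3 -c "
from h import *
st()"
```

```text
t 7.275 pos [-60.2 919.5 292.2] q [ 0.771 -0.635 -0.011 -0.049] 
j [ 1.833  1.048  1.408  0.069 -1.854 -1.617] F [ 0.1 -0.9  0.2] M [-0.18  0.1  -0.04] w 85.2
Rt
 [[ 0.194 -0.98   0.044]
 [-0.978 -0.189  0.089]
 [-0.079 -0.061 -0.995]]
```

Emit:
jog_arm(
  increments=[
    [-1.0,0,-0.3,0],
  ],
)

```text
clock: 7.4
position: [-68.4, 931.8, 292.6]
ee_rot: [0.771, -0.634, -0.024, -0.064]
contact_force: [0.2, -0.2, 0.0]
gripper_width: 85.5
```

Emit:
jog_arm(
  increments=[
    [-1.0,0,-0.3,0],
  ],
)

```text
clock: 7.52
position: [-76.5, 943.2, 295.2]
ee_rot: [0.77, -0.632, -0.037, -0.079]
contact_force: [-0.0, 0.4, -0.4]
gripper_width: 85.4
```

Emit:
jog_arm(
  increments=[
    [-1.0,0,-0.25,0],
  ],
)

```text
clock: 7.65
position: [-84.4, 954.9, 297.8]
ee_rot: [0.769, -0.631, -0.051, -0.094]
contact_force: [-0.3, 0.0, 0.2]
gripper_width: 85.3
```

Emit:
jog_arm(
  increments=[
    [-1.0,0,-0.25,0],
  ],
)

```text
clock: 7.78
position: [-92.0, 965.9, 302.2]
ee_rot: [0.767, -0.629, -0.064, -0.109]
contact_force: [0.5, 0.4, 0.2]
gripper_width: 85.4
```

Emit:
jog_arm(
  increments=[
    [-1.0,0,-0.2,0],
  ],
)

```text
clock: 7.9
position: [-99.4, 977.1, 306.8]
ee_rot: [0.765, -0.627, -0.078, -0.125]
contact_force: [0.1, -0.3, 0.9]
gripper_width: 85.2
```

Emit:
jog_arm(
  increments=[
    [-1.0,0,-0.15,0],
  ],
)

```text
clock: 8.02
position: [-106.7, 988.7, 310.8]
ee_rot: [0.763, -0.624, -0.092, -0.14]
contact_force: [-0.1, 0.3, 0.1]
gripper_width: 85.1
```

Emit:
jog_arm(
  increments=[
    [-1.0,0,-0.1,0],
  ],
)

```text
clock: 8.15
position: [-113.7, 1000.6, 314.4]
ee_rot: [0.761, -0.622, -0.106, -0.155]
contact_force: [-0.1, -0.2, 0.2]
gripper_width: 85.6
```

Emit:
jog_arm(
  increments=[
    [-1.0,0,-0.05,0],
  ],
)

```text
clock: 8.28
position: [-120.4, 1012.7, 317.8]
ee_rot: [0.758, -0.619, -0.12, -0.17]
contact_force: [0.1, -0.2, -0.6]
gripper_width: 85.4
```

```bash
python3 -c "
from h import *
st()"
```

```text
t 8.275 pos [-120.4 1012.7  317.8] q [ 0.758 -0.619 -0.12  -0.17 ] 
j [ 1.892  1.063  1.408  0.155 -1.526 -1.667] F [ 0.1 -0.2 -0.6] M [-0.81  0.03 -0.01] w 85.4
Rt
 [[ 0.206 -0.978  0.027]
 [-0.897 -0.177  0.406]
 [-0.392 -0.108 -0.914]]
```

Emit:
jog_arm(
  increments=[
    [-1.0,0,0.0,0],
  ],
)

```text
clock: 8.4
position: [-127.0, 1025.1, 320.7]
ee_rot: [0.755, -0.615, -0.134, -0.184]
contact_force: [0.0, -1.1, -0.4]
gripper_width: 85.3
```

Emit:
jog_arm(
  increments=[
    [-1.0,0,0.05,0],
  ],
)

```text
clock: 8.52
position: [-133.3, 1037.5, 323.4]
ee_rot: [0.751, -0.612, -0.149, -0.199]
contact_force: [0.1, 0.2, -1.2]
gripper_width: 85.5
```

Emit:
jog_arm(
  increments=[
    [-1.0,0,0.1,0],
  ],
)

```text
clock: 8.65
position: [-139.3, 1050.1, 325.9]
ee_rot: [0.747, -0.608, -0.163, -0.213]
contact_force: [0.5, 1.0, -0.4]
gripper_width: 85.4
```

Emit:
jog_arm(
  increments=[
    [-1.0,0,0.15,0],
  ],
)

```text
clock: 8.78
position: [-145.0, 1062.6, 328.2]
ee_rot: [0.743, -0.604, -0.177, -0.227]
contact_force: [-0.7, -0.1, -0.1]
gripper_width: 85.4
```

Emit:
jog_arm(
  increments=[
    [-1.0,0,0.2,0],
  ],
)

```text
clock: 8.9
position: [-150.4, 1075.1, 330.2]
ee_rot: [0.739, -0.599, -0.191, -0.241]
contact_force: [-0.1, -0.8, -0.1]
gripper_width: 84.9
```

Emit:
jog_arm(
  increments=[
    [-1.0,0,0.25,0],
  ],
)

```text
clock: 9.02
position: [-155.6, 1087.4, 332.2]
ee_rot: [0.734, -0.595, -0.204, -0.255]
contact_force: [-0.7, -0.4, 0.2]
gripper_width: 85.2
```

Emit:
jog_arm(
  increments=[
    [-1.0,0,0.3,0],
  ],
)

```text
clock: 9.15
position: [-160.5, 1099.5, 334.0]
ee_rot: [0.729, -0.59, -0.218, -0.269]
contact_force: [0.5, 0.7, 0.2]
gripper_width: 85.1
```

Emit:
jog_arm(
  increments=[
    [-1.0,0,0.35,0],
  ],
)

```text
clock: 9.28
position: [-165.1, 1111.3, 335.9]
ee_rot: [0.724, -0.585, -0.232, -0.282]
contact_force: [1.1, 0.2, -0.1]
gripper_width: 85.7
```

```bash
python3 -c "
from h import *
st()"
```

```text
t 9.275 pos [-165.1 1111.3  335.9] q [ 0.724 -0.585 -0.232 -0.282] 
j [ 1.92   1.121  1.408  0.252 -1.152 -1.726] F [ 1.1  0.2 -0.1] M [-1.4   0.01 -0.01] w 85.7
Rt
 [[ 0.208 -0.978 -0.005]
 [-0.717 -0.156  0.679]
 [-0.665 -0.137 -0.734]]
```

Emit:
jog_arm(
  increments=[
    [-1.0,0,0.35,0],
  ],
)

```text
clock: 9.4
position: [-169.6, 1121.8, 339.8]
ee_rot: [0.719, -0.58, -0.245, -0.295]
contact_force: [0.5, -0.3, -0.1]
gripper_width: 85.5
```

Emit:
jog_arm(
  increments=[
    [-1.0,0,0.4,0],
  ],
)

```text
clock: 9.52
position: [-173.7, 1131.9, 344.3]
ee_rot: [0.713, -0.575, -0.258, -0.307]
contact_force: [0.1, 0.6, 0.2]
gripper_width: 85.7
```

Emit:
jog_arm(
  increments=[
    [-1.0,0,0.45,0],
  ],
)

```text
clock: 9.65
position: [-177.7, 1141.7, 348.5]
ee_rot: [0.708, -0.569, -0.27, -0.32]
contact_force: [-0.0, -0.2, 0.8]
gripper_width: 85.4
```

Emit:
jog_arm(
  increments=[
    [-1.0,0,0.5,0],
  ],
)

```text
clock: 9.78
position: [-181.3, 1151.1, 352.7]
ee_rot: [0.702, -0.563, -0.283, -0.332]
contact_force: [-0.1, 0.5, -0.9]
gripper_width: 85.3
```

Emit:
jog_arm(
  increments=[
    [-1.0,0,0.55,0],
  ],
)

```text
clock: 9.9
position: [-184.8, 1160.1, 357.0]
ee_rot: [0.695, -0.558, -0.295, -0.344]
contact_force: [-0.0, -0.4, 0.7]
gripper_width: 85.6
```

Emit:
jog_arm(
  increments=[
    [-1.0,0,0.6,0],
  ],
)

```text
clock: 10.02
position: [-187.8, 1168.6, 361.4]
ee_rot: [0.689, -0.552, -0.307, -0.355]
contact_force: [0.1, 0.4, 0.4]
gripper_width: 85.4
```

Emit:
jog_arm(
  increments=[
    [-1.0,0,0.6,0],
  ],
)

```text
clock: 10.15
position: [-190.9, 1175.9, 367.6]
ee_rot: [0.683, -0.546, -0.319, -0.366]
contact_force: [-0.3, -1.2, 0.3]
gripper_width: 85.7
```

Emit:
jog_arm(
  increments=[
    [-1.0,0,0.65,0],
  ],
)

```text
clock: 10.28
position: [-193.8, 1182.5, 374.5]
ee_rot: [0.676, -0.54, -0.33, -0.377]
contact_force: [1.1, -0.1, 0.6]
gripper_width: 85.3
```

Emit:
jog_arm(
  increments=[
    [-1.0,0,0.65,0],
  ],
)

```text
clock: 10.4
position: [-196.5, 1188.1, 382.9]
ee_rot: [0.67, -0.534, -0.341, -0.388]
contact_force: [0.5, 1.0, 0.1]
gripper_width: 85.3
```

```bash
python3 -c "
from h import *
s=st()
print(np.degrees(np.arccos(.5)))
import cv2
print(tri(438,286.7,400.8,197.5), atz('top',438,286.7,66), tri(333.2,254.2,318.6,235.4))"
```

```text
t 10.4 pos [-196.5 1188.1  382.9] q [ 0.67  -0.534 -0.341 -0.388] 
j [ 1.928  1.183  1.408  0.396 -0.771 -1.834] F [0.5 1.  0.1] M [-1.78 -0.12 -0.04] w 85.3
Rt
 [[ 0.197 -0.979 -0.042]
 [-0.451 -0.129  0.883]
 [-0.87  -0.155 -0.467]]
59.99999999999999
(array([ 466.4658    , -293.32683569,   67.53395981]), np.float64(0.41082103262663167)) [ 466.63792157 -293.49231445   66.        ] (array([562.33421811,   4.96441966, 114.25886387]), np.float64(0.716932615879885))
```

Tilt is now 62° toward azimuth 93°. The cup axis comes out at (466.5, -293.4) with its rim at z 67.5 (expected 66). The cap crown is at (562, 5, 114). Next I'll check the joint path to the cup.

```bash
cat >> kin.py <<'E'
def path(q,M0,p0,wps,step=31,rolls=None,verbose=True):
    """follow straight legs; rolls: cumulative turn at each wp (deg)"""
    q=np.array(q);p=np.array(p0,float);r=0;rolls=rolls if rolls is not None else [0]*len(wps)
    for w,rr in zip(wps,rolls):
        w=np.array(w,float);n=max(1,int(np.ceil(np.linalg.norm(w-p)/step)),int(abs(rr-r)/5));mx=0;bad=0
        for k in range(1,n+1):
            M=M0@R.from_rotvec([0,0,np.radians(r+(rr-r)*k/n)]).as_matrix()
            s=ik(p+(w-p)*k/n,M,seed=q)
            if not s: bad+=1;continue
            mx=max(mx,np.abs(s[0]-q).max());q=s[0]
        _,_,W,J=fk(q,P0);print(w,rr,'n',n,'bad',bad,'maxdq',round(mx,2),'q',q.round(2),'W',W.round(),'J5',J.round())
        p=w;r=rr
    return q
E
cat > t.py <<'E'
from h import *
from kin import *
s=read_state();M=R.from_quat(s['ee_rot']).as_matrix()
w=[(-50,750,420),(250,550,420),(430,200,420),(470,-150,380),(468,-430,180),(466,-410,105),(466.5,-295,37)]
path(s['joints'],M,s['position'],w,rolls=[30,70,110,150,180,180,180])
plan(w)
E
python3 t.py
```

```text
[-50. 750. 420.] 30 n 15 bad 12 maxdq 0.54 q [ 1.84  0.77  0.38  1.08 -0.23 -2.68] W [-212.  755.  405.] J5 [-154.  827.  535.]
[250. 550. 420.] 70 n 12 bad 7 maxdq 1.39 q [ 1.09 -0.07 -0.17 -0.84 -0.64 -1.61] W [174. 335. 684.] J5 [263. 277. 565.]
[430. 200. 420.] 110 n 13 bad 0 maxdq 0.09 q [ 0.    0.05  0.01 -1.08 -1.59 -1.68] W [449.   2. 706.] J5 [443. -73. 565.]
[ 470. -150.  380.] 150 n 12 bad 0 maxdq 0.06 q [-0.58  0.4   0.35 -0.97 -2.08 -2.06] W [ 539. -351.  656.] J5 [ 483. -423.  525.]
[ 468. -430.  180.] 180 n 12 bad 0 maxdq 0.06 q [-0.84  0.91  0.75 -0.77 -2.21 -2.29] W [ 578. -640.  435.] J5 [ 481. -703.  325.]
[ 466. -410.  105.] 180 n 3 bad 0 maxdq 0.05 q [-0.81  0.96  0.62 -0.72 -2.07 -2.17] W [ 590. -625.  349.] J5 [ 479. -683.  250.]
[ 466.5 -295.    37. ] 180 n 5 bad 0 maxdq 0.07 q [-0.71  0.91  0.31 -0.72 -1.81 -2.06] W [ 603. -516.  269.] J5 [ 480. -568.  182.]
to [-50. 750. 420.] shift m [ 0.1944 -0.0928 -0.4104] leg rows 7.4
to [250. 550. 420.] shift m [ 0.3438 -0.3608 -0.5997] leg rows 5.8
to [430. 200. 420.] shift m [ 0.5373 -0.492  -0.9163] leg rows 6.3
to [ 470. -150.  380.] shift m [ 0.7379 -0.4798 -1.2084] leg rows 5.7
to [ 468. -430.  180.] shift m [ 1.0379 -0.4106 -1.3621] leg rows 5.5
to [ 466. -410.  105.] shift m [ 1.0938 -0.3996 -1.3092] leg rows 1.2
to [ 466.5 -295.    37. ] shift m [ 1.1012 -0.4044 -1.1759] leg rows 2.1
```

```bash
cat > t.py <<'E'
from h import *
from kin import *
s=read_state();M=R.from_quat(s['ee_rot']).as_matrix()
for w in ([(100,1020,450),(400,650,450),(460,200,420)],[(200,850,450),(450,300,420)],[(100,950,480),(400,450,450),(450,200,420)],[(50,950,560),(300,600,560),(450,200,420)],[(300,900,450),(500,500,420),(460,200,420)]):
    print('---');path(s['joints'],M,s['position'],w,rolls=[0]*len(w))
E
python3 t.py
```

```text
---
[ 100. 1020.  450.] 0 n 12 bad 0 maxdq 0.36 q [ 1.63  0.6   0.51  0.03 -0.4  -1.43] W [-46. 736. 589.] J5 [113. 747. 595.]
[400. 650. 450.] 0 n 16 bad 0 maxdq 0.08 q [ 0.92  0.22  0.24 -0.87 -0.83 -0.35] W [330. 437. 717.] J5 [413. 377. 595.]
[460. 200. 420.] 0 n 15 bad 0 maxdq 0.07 q [ 0.    0.1   0.06 -1.08 -1.59  0.23] W [478.   2. 706.] J5 [473. -73. 565.]
---
[200. 850. 450.] 0 n 17 bad 5 maxdq 0.5 q [ 1.46  0.33  0.22 -0.35 -0.41 -1.  ] W [ 64. 599. 649.] J5 [213. 577. 595.]
[450. 300. 420.] 0 n 20 bad 0 maxdq 0.08 q [ 0.22  0.07  0.03 -1.08 -1.4   0.13] W [452. 101. 706.] J5 [463.  27. 565.]
---
[100. 950. 480.] 0 n 13 bad 0 maxdq 0.4 q [ 1.64  0.45  0.33  0.05 -0.36 -1.45] W [-46. 665. 616.] J5 [113. 677. 625.]
[400. 450. 450.] 0 n 19 bad 0 maxdq 0.09 q [ 0.59  0.03  0.04 -1.01 -1.1  -0.11] W [364. 246. 730.] J5 [413. 177. 595.]
[450. 200. 420.] 0 n 9 bad 0 maxdq 0.07 q [ 0.    0.08  0.04 -1.08 -1.59  0.23] W [468.   2. 706.] J5 [463. -73. 565.]
---
[ 50. 950. 560.] 0 n 13 bad 0 maxdq 0.36 q [ 1.71  0.44  0.45  0.17 -0.51 -1.59] W [-93. 655. 678.] J5 [ 63. 677. 705.]
[300. 600. 560.] 0 n 14 bad 0 maxdq 0.08 q [ 1.09  0.    0.18 -0.64 -0.83 -0.67] W [191. 371. 799.] J5 [313. 327. 705.]
[450. 200. 420.] 0 n 15 bad 0 maxdq 0.08 q [ 0.    0.08  0.04 -1.08 -1.59  0.23] W [468.   2. 706.] J5 [463. -73. 565.]
---
[300. 900. 450.] 0 n 19 bad 0 maxdq 0.39 q [ 1.31  0.48  0.51 -0.5  -0.59 -0.82] W [177. 661. 672.] J5 [313. 627. 595.]
[500. 500. 420.] 0 n 15 bad 0 maxdq 0.06 q [ 0.56  0.24  0.23 -1.03 -1.11 -0.07] W [471. 297. 702.] J5 [513. 227. 565.]
[460. 200. 420.] 0 n 10 bad 0 maxdq 0.06 q [ 0.    0.1   0.06 -1.08 -1.59  0.23] W [478.   2. 706.] J5 [473. -73. 565.]
```

```bash
python3 -c "
from h import *
plan([(50,950,560),(300,600,560)])"
```

```text
to [ 50. 950. 560.] shift m [ 0.002  -0.2382 -0.3034] leg rows 6.2
to [300. 600. 560.] shift m [ 0.2093 -0.438  -0.6231] leg rows 6.9
```

Emit:
jog_arm(
  increments=[
    [0,-0.034,-0.043,0],
    [0,-0.068,-0.087,0],
    [0,-0.102,-0.13,0],
    [0,-0.136,-0.173,0],
    [0,-0.17,-0.217,0],
    [0,-0.204,-0.26,0],
    [0.002,-0.238,-0.303,0],
    [0.032,-0.267,-0.35,10],
    [0.062,-0.296,-0.395,20],
    [0.092,-0.325,-0.44,30],
  ],
)

```text
clock: 11.65
position: [159.4, 798.0, 561.4]
ee_rot: [-0.506, 0.69, 0.431, 0.286]
contact_force: [0.6, -0.6, 0.6]
gripper_width: 85.1
```

```bash
cat > t.py <<'E'
from h import *
from kin import *
s=st();M=R.from_quat(s['ee_rot']).as_matrix()
w=[(300,600,560),(440,200,440),(470,-150,380),(468,-430,180),(466,-410,105)]
path(s['joints'],M,s['position'],w,rolls=[40,110,150,150,150]);plan(w)
E
python3 t.py
```

```text
t 11.65 pos [159.4 798.  561.4] q [-0.506  0.69   0.431  0.286] 
j [ 1.544  0.188  0.215 -0.134 -0.515 -1.771] F [ 0.6 -0.6  0.6] M [-1.71 -0.19 -0.14] w 85.1
Rt
 [[-0.324 -0.945 -0.042]
 [-0.452  0.115  0.885]
 [-0.831  0.305 -0.464]]
[300. 600. 560.] 40 n 8 bad 0 maxdq 0.07 q [ 1.09  0.    0.18 -0.65 -0.83 -1.89] W [192. 370. 798.] J5 [313. 326. 704.]
[440. 200. 440.] 110 n 15 bad 0 maxdq 0.08 q [ 0.    0.05  0.06 -1.09 -1.61 -2.25] W [452.   0. 725.] J5 [453. -74. 584.]
[ 470. -150.  380.] 150 n 12 bad 0 maxdq 0.06 q [-0.58  0.4   0.35 -0.97 -2.09 -2.59] W [ 539. -352.  655.] J5 [ 483. -424.  524.]
[ 468. -430.  180.] 150 n 12 bad 0 maxdq 0.06 q [-0.84  0.92  0.75 -0.78 -2.21 -2.29] W [ 578. -641.  434.] J5 [ 481. -704.  324.]
[ 466. -410.  105.] 150 n 3 bad 0 maxdq 0.05 q [-0.82  0.96  0.63 -0.72 -2.08 -2.18] W [ 590. -626.  348.] J5 [ 479. -684.  249.]
to [300. 600. 560.] shift m [ 0.0451 -0.1562 -0.1804] leg rows 3.9
to [440. 200. 440.] shift m [ 0.2802 -0.3713 -0.4845] leg rows 7.0
to [ 470. -150.  380.] shift m [ 0.4784 -0.4583 -0.7676] leg rows 5.7
to [ 468. -430.  180.] shift m [ 0.7718 -0.5498 -0.9224] leg rows 5.5
to [ 466. -410.  105.] shift m [ 0.8258 -0.5685 -0.8698] leg rows 1.2
```

Emit:
jog_arm(
  increments=[
    [0.012,-0.039,-0.045,10],
    [0.023,-0.078,-0.09,20],
    [0.034,-0.117,-0.135,30],
    [0.045,-0.156,-0.18,40],
    [0.079,-0.187,-0.224,50],
    [0.112,-0.218,-0.267,60],
    [0.146,-0.248,-0.311,70],
    [0.18,-0.279,-0.354,80],
    [0.213,-0.31,-0.398,90],
    [0.247,-0.341,-0.441,100],
  ],
)

```text
clock: 12.9
position: [420.0, 257.8, 459.2]
ee_rot: [0.205, 0.831, 0.497, -0.146]
contact_force: [1.7, 1.2, -0.1]
gripper_width: 85.7
```

```bash
cat > t.py <<'E'
from h import *
from kin import *
s=st();M=R.from_quat(s['ee_rot']).as_matrix()
t=M[:,2];tau=np.degrees(np.arccos(-t[2]));psi=np.degrees(np.arctan2(t[1],t[0]))
r=(R.from_matrix(M).inv()*R.from_matrix(ori(tau,psi))).as_rotvec(degrees=True);print('tau psi',tau,psi,'turn to roll0',r)
w=[(470,-150,380),(468,-430,180),(466,-410,105)]
path(s['joints'],M,s['position'],w,rolls=[r[2]]*3);plan(w)
E
python3 t.py
```

```text
t 12.9 pos [420.  257.8 459.2] q [ 0.205  0.831  0.497 -0.146] 
j [ 0.135 -0.003  0.041 -1.084 -1.511 -2.179] F [ 1.7  1.2 -0.1] M [-1.79 -0.19 -0.18] w 85.7
Rt
 [[-0.874  0.485 -0.039]
 [ 0.195  0.423  0.885]
 [ 0.445  0.766 -0.464]]
tau psi 62.36131818981791 92.50199542553035 turn to roll0 [-6.65954350e-15 -6.65954350e-15  5.98260877e+01]
[ 470. -150.  380.] 59.826087717590774 n 14 bad 0 maxdq 0.07 q [-0.58  0.4   0.35 -0.97 -2.08 -2.76] W [ 538. -353.  655.] J5 [ 482. -424.  524.]
[ 468. -430.  180.] 59.826087717590774 n 12 bad 0 maxdq 0.06 q [-0.84  0.91  0.75 -0.78 -2.21 -2.47] W [ 577. -642.  434.] J5 [ 480. -704.  324.]
[ 466. -410.  105.] 59.826087717590774 n 3 bad 0 maxdq 0.05 q [-0.82  0.96  0.62 -0.72 -2.08 -2.35] W [ 589. -627.  348.] J5 [ 478. -684.  249.]
to [ 470. -150.  380.] shift m [-0.1586 -0.2087 -0.3261] leg rows 6.7
to [ 468. -430.  180.] shift m [-0.3005 -0.4812 -0.4811] leg rows 5.5
to [ 466. -410.  105.] shift m [-0.3283 -0.5312 -0.4285] leg rows 1.2
```

Emit:
jog_arm(
  increments=[
    [-0.023,-0.03,-0.047,0],
    [-0.046,-0.06,-0.094,5],
    [-0.069,-0.09,-0.141,10],
    [-0.092,-0.12,-0.188,18],
    [-0.115,-0.15,-0.235,25],
    [-0.138,-0.18,-0.282,32],
    [-0.159,-0.209,-0.326,40],
    [-0.185,-0.259,-0.354,47],
    [-0.211,-0.309,-0.383,54],
    [-0.237,-0.359,-0.412,60],
  ],
)

```text
clock: 14.15
position: [469.5, -305.2, 270.6]
ee_rot: [0.594, 0.617, 0.357, -0.374]
contact_force: [0.7, -0.6, -0.2]
gripper_width: 85.4
```

```bash
python3 t.py; python3 -c "
from h import *
print('cup rim in wrist',wproj((466.5,-293.4,66)),wproj((466.5,-293.4,0)))
snap('wrist','w1.png')"
```

```text
t 14.15 pos [ 469.5 -305.2  270.6] q [ 0.594  0.617  0.357 -0.374] 
j [-0.736  0.668  0.498 -0.84  -2.133 -2.554] F [ 0.7 -0.6 -0.2] M [-1.7  -0.08 -0.09] w 85.4
Rt
 [[-0.015  0.999 -0.037]
 [ 0.466  0.04   0.884]
 [ 0.884 -0.004 -0.467]]
tau psi 62.18158349702402 92.41232499609718 turn to roll0 [ 3.18055719e-15  9.54167156e-15 -2.49129686e-01]
[ 470. -150.  380.] -0.24912968616804756 n 7 bad 0 maxdq 0.04 q [-0.58  0.4   0.35 -0.97 -2.08 -2.76] W [ 537. -352.  656.] J5 [ 482. -424.  524.]
[ 468. -430.  180.] -0.24912968616804756 n 12 bad 0 maxdq 0.06 q [-0.84  0.91  0.74 -0.78 -2.21 -2.47] W [ 577. -641.  435.] J5 [ 480. -704.  324.]
[ 466. -410.  105.] -0.24912968616804756 n 3 bad 0 maxdq 0.05 q [-0.82  0.95  0.62 -0.72 -2.07 -2.35] W [ 589. -626.  349.] J5 [ 478. -684.  249.]
to [ 470. -150.  380.] shift m [0.1691 0.0063 0.0861] leg rows 3.0
to [ 468. -430.  180.] shift m [-0.1383 -0.0062 -0.0679] leg rows 5.5
to [ 466. -410.  105.] shift m [-0.1953 -0.0071 -0.0152] leg rows 1.2
cup rim in wrist [310.71918376 411.01738566] [311.2767346 429.9055621]
```

View pics/w1.png

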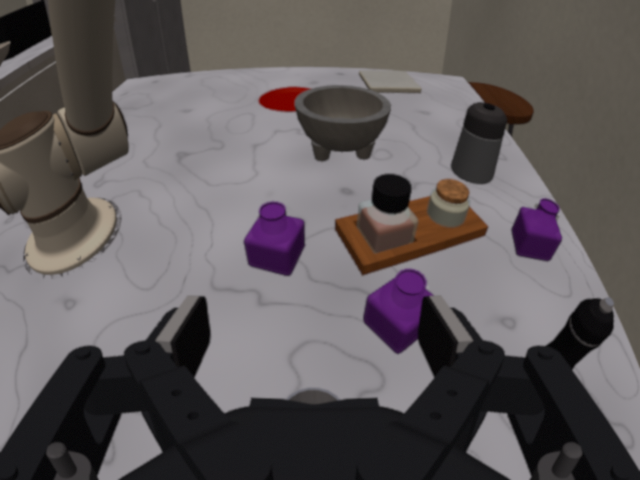

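```bash
python3 -c "
from h import *
plan([(471,-402,94),(466.4,-291.6,36)])"
```

```text
to [ 471. -402.   94.] shift m [-0.1915  0.0027 -0.0045] leg rows 3.1
to [ 466.4 -291.6   36. ] shift m [-0.1921  0.0029  0.1203] leg rows 2.0
```

Emit:
jog_arm(
  increments=[
    [-0.05,0.0007,-0.002,0],
    [-0.1,0.0014,-0.004,0],
    [-0.15,0.002,-0.005,0],
    [-0.1915,0.0027,-0.005,0],
    [-0.1915,0.0027,-0.005,0],
  ],
)

```text
clock: 14.82
position: [470.3, -402.7, 90.2]
ee_rot: [0.598, 0.609, 0.356, -0.381]
contact_force: [-1.2, 1.2, -0.9]
gripper_width: 85.3
```

```bash
python3 -c "
from h import *
st()
print('cup rim in wrist',wproj((466.5,-293.4,66)),wproj((466.5+33,-293.4,66)),wproj((466.5-33,-293.4,66)))
plan([(466.4,-291.6,36)])
snap('wrist','w2.png')"
```

```text
t 14.825 pos [ 470.3 -402.7   90.2] q [ 0.598  0.609  0.356 -0.381] 
j [-0.809  0.971  0.611 -0.724 -2.055 -2.367] F [-1.2  1.2 -0.9] M [-1.72 -0.08  0.  ] w 85.3
Rt
 [[ 0.005  0.999 -0.038]
 [ 0.457  0.032  0.889]
 [ 0.889 -0.022 -0.457]]
cup rim in wrist [313.01606266 190.25335278] [358.80645269 190.57044258] [267.66209919 190.4013231 ]
to [ 466.4 -291.6   36. ] shift m [0.0025 0.0009 0.1236] leg rows 2.0
```

View pics/w2.png

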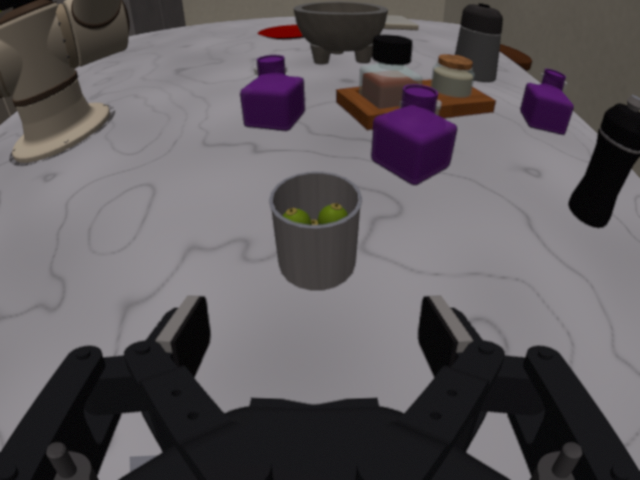

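Run:
```python
from h import *
s=read_state()
print('center at z66',watz(316.5,197,66,s),'from left/right',watz(271,197,66,s),watz(362,197,66,s))
for c in ((466.5,-293.4),(468.5,-297),(468.5,-300)):
    print(c,[wproj((c[0],c[1]+dy,z),s).round(1) for dy,z in ((-33,66),(33,66),(-32,0))])
```

```text
center at z66 [ 469.72354787 -298.42222156   66.        ] from left/right [ 436.97016018 -298.53303458   66.        ] [ 502.29758518 -297.84627058   66.        ]
(466.5, -293.4) [array([310.5, 222.9]), array([313.7, 167.9]), array([312.5, 285.1])]
(468.5, -297) [array([313.3, 226.6]), array([316.1, 170.4]), array([314.9, 288.7])]
(468.5, -300) [array([313.2, 229.8]), array([316. , 172.5]), array([314.8, 291.7])]
```

Emit:
jog_arm(
  increments=[
    [0.001,0.0015,0.03,0],
    [0.002,0.003,0.06,0],
    [0.003,0.003,0.09,0],
    [0.0035,0.003,0.115,0],
    [0.0035,0.003,0.122,0],
    [0.0035,0.003,0.122,0],
  ],
)

```text
clock: 15.62
position: [470.1, -293.3, 41.7]
ee_rot: [0.597, 0.612, 0.355, -0.378]
contact_force: [0.6, -1.1, -0.1]
gripper_width: 85.4
```

```bash
python3 -c "
from h import *
st()
snap('wrist','w3.png')"
```

```text
t 15.625 pos [ 470.1 -293.3   41.7] q [ 0.597  0.612  0.355 -0.378] 
j [-0.707  0.907  0.316 -0.733 -1.818 -2.267] F [ 0.6 -1.1 -0.1] M [-1.74 -0.08  0.01] w 85.4
Rt
 [[-0.001  0.999 -0.038]
 [ 0.462  0.034  0.886]
 [ 0.887 -0.017 -0.462]]
```

View pics/w3.png

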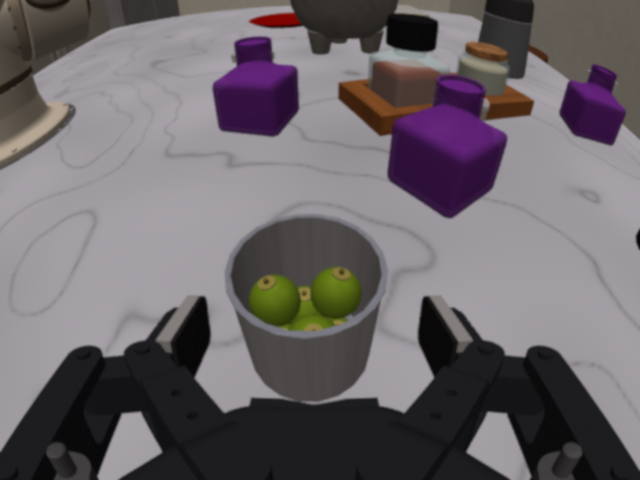

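Run:
```python
from h import *
s=read_state()
print('rim centre',watz(307,274,66,s), 'L/R',watz(228,276,66,s),watz(386,273,66,s))
for c in ((467,-293),(467,-296),(467,-299)):
    print(c,[wproj((c[0],c[1]+dy,z),s).round(1) for dy,z in ((-33,66),(33,66),(-32,0))])
```

```text
rim centre [ 468.79677018 -305.4806499    66.        ] L/R [ 437.4451639  -307.49649346   66.        ] [ 499.92557068 -304.5815477    66.        ]
(467, -293) [array([299.4, 317.6]), array([307.6, 201.3]), array([305.7, 387.3])]
(467, -296) [array([298.9, 324.6]), array([307.3, 205.3]), array([305.4, 392.7])]
(467, -299) [array([298.4, 331.9]), array([307. , 209.3]), array([305.1, 398.1])]
```

Emit:
jog_arm(
  increments=[
    [-0.005,-0.002,-0.001,0],
    [-0.005,-0.002,-0.001,0],
  ],
)

```text
clock: 15.92
position: [467.9, -298.1, 37.3]
ee_rot: [0.598, 0.611, 0.355, -0.377]
contact_force: [0.2, -0.0, 0.3]
gripper_width: 85.5
```

Emit:
jog_arm(
  increments=[
    [0,0,0,0],
    [0,0,0,0],
    [0,0,0,0],
    [0,0,0,0],
    [0,0,0,0],
  ],
  hand=-1,
)

```text
clock: 16.55
position: [467.7, -298.3, 37.7]
ee_rot: [0.598, 0.611, 0.355, -0.377]
contact_force: [-0.4, -2.3, 4.1]
gripper_width: 54.7
```

```bash
python3 -c "
from h import *
st()
snap('wrist','w4.png')"
```

```text
t 16.55 pos [ 467.7 -298.3   37.7] q [ 0.598  0.611  0.355 -0.377] 
j [-0.714  0.914  0.32  -0.728 -1.818 -2.261] F [-0.4 -2.3  4.1] M [-1.15  0.08  0.36] w 54.7
Rt
 [[-0.     0.999 -0.037]
 [ 0.463  0.033  0.886]
 [ 0.886 -0.017 -0.463]]
```

View pics/w4.png

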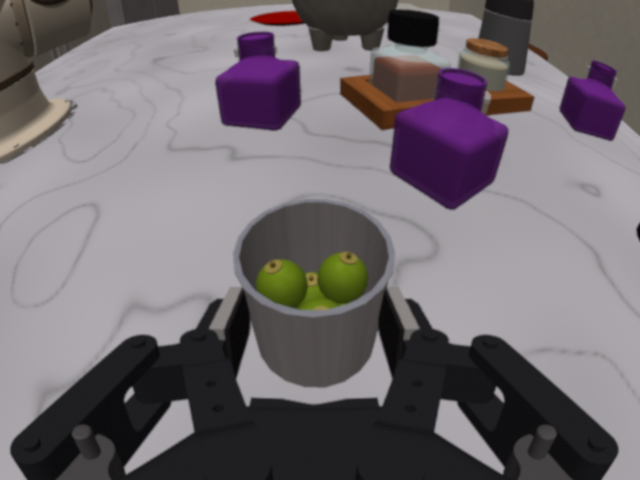

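The pads closed to 54.7 mm instead of 64, so they are on the near half of the cup, behind its axis. I'll open, move forward and grip again.

Run:
```python
from h import *
s=read_state()
M=R.from_quat(s['ee_rot']).as_matrix()
print('rim front/back obs 313,322 / 315,195 ; foot 318,382')
for y in (-282,-285,-288,-291,-294):
    c=(469,y);print(c,[wproj((c[0],c[1]+dy,z),s).round(1) for dy,z in ((-33,66),(33,66),(-32,0))], (M.T@(np.array([c[0],c[1],37])-s['position'])).round(1))
```

```text
rim front/back obs 313,322 / 315,195 ; foot 318,382
(469, -282) [array([312.8, 278. ]), array([317.3, 176.7]), array([315.1, 357.5])] [ 6.9  1.9 14.7]
(469, -285) [array([312.6, 284.2]), array([317.1, 180.1]), array([314.9, 362.6])] [ 5.5  1.8 12. ]
(469, -288) [array([312.3, 290.6]), array([317. , 183.6]), array([314.7, 367.8])] [4.1 1.7 9.4]
(469, -291) [array([312. , 297.2]), array([316.8, 187.2]), array([314.5, 373.1])] [2.7 1.6 6.7]
(469, -294) [array([311.7, 304. ]), array([316.7, 190.9]), array([314.3, 378.4])] [1.3 1.5 4.1]
```

Run:
```python
from h import *
a,_=snap('top','t5.png');b,_=snap('side','s5.png')
c=np.hstack([cv2.resize(a[240:340,380:500],(400,333),interpolation=3),cv2.resize(b[150:250,340:460],(400,333),interpolation=3)])
cv2.imwrite('pics/c5.png',c);print(read_state()['gripper_width'])
```

```text
54.51306274448167
```

View pics/c5.png

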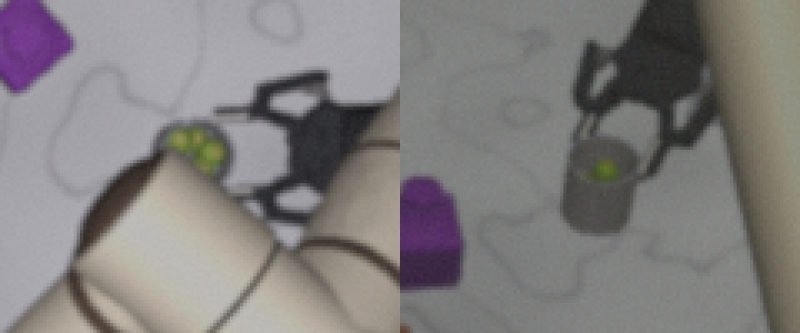

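Run:
```python
from h import *
s=read_state();M=R.from_quat(s['ee_rot']).as_matrix()
for dz in (-30,-2,0,17):
  for dy in (-27,27):
    P=s['position']+M@np.array([0,dy,dz]);q=proj('top',P);q2=proj('side',P);print(dz,dy,P.round(),((q-[380,240])*3.33).round(),((q2-[340,150])*3.33+[400,0]).round())
for P in ((467,-293.4,66),(467,-293.4,0)):print((proj('top',P)-[380,240])*3.33,(proj('side',P)-[340,150])*3.33+[400,0])
```

```text
-30 -27 [ 442. -326.   52.] [229. 184.] [641. 161.]
-30 27 [ 496. -324.   51.] [225. 121.] [586. 140.]
-2 -27 [ 441. -301.   39.] [197. 185.] [628. 187.]
-2 27 [ 495. -299.   38.] [194. 123.] [573. 166.]
0 -27 [ 441. -299.   38.] [195. 185.] [627. 189.]
0 27 [ 495. -297.   37.] [191. 123.] [572. 168.]
17 -27 [ 440. -284.   30.] [176. 186.] [619. 206.]
17 27 [ 494. -282.   29.] [173. 124.] [564. 184.]
[193.02160869 155.09018369] [601.50257184 159.14460941]
[180.82294056 154.55905065] [592.1371998  211.68836642]
```

```bash
python3 - <<'E'
from h import *
s=read_state();M=R.from_quat(s['ee_rot']).as_matrix()
for y in (27,32,42):
  for x in (-11,11):
   for z in (-25,-10,4,17,25):
    print(y,x,z,wproj(s['position']+M@np.array([x,y,z]),s).round())
E
python3 - <<'E'
import cv2
a=cv2.imread('pics/w4.png')[180:420,180:460];cv2.imwrite('pics/w4c.png',cv2.resize(a,None,fx=2.5,fy=2.5,interpolation=3))
E
```

```text
27 -11 -25 [377. 337.]
27 -11 -10 [372. 320.]
27 -11 4 [368. 306.]
27 -11 17 [365. 295.]
27 -11 25 [363. 288.]
27 11 -25 [381. 289.]
27 11 -10 [375. 275.]
27 11 4 [370. 264.]
27 11 17 [367. 255.]
27 11 25 [365. 250.]
32 -11 -25 [389. 337.]
32 -11 -10 [383. 320.]
32 -11 4 [378. 306.]
32 -11 17 [374. 295.]
32 -11 25 [372. 288.]
32 11 -25 [393. 289.]
32 11 -10 [386. 275.]
32 11 4 [381. 264.]
32 11 17 [377. 255.]
32 11 25 [374. 250.]
42 -11 -25 [412. 336.]
42 -11 -10 [404. 319.]
42 -11 4 [398. 305.]
42 -11 17 [393. 294.]
42 -11 25 [390. 288.]
42 11 -25 [418. 289.]
42 11 -10 [409. 275.]
42 11 4 [402. 263.]
42 11 17 [396. 254.]
42 11 25 [393. 249.]
```

View pics/w4c.png

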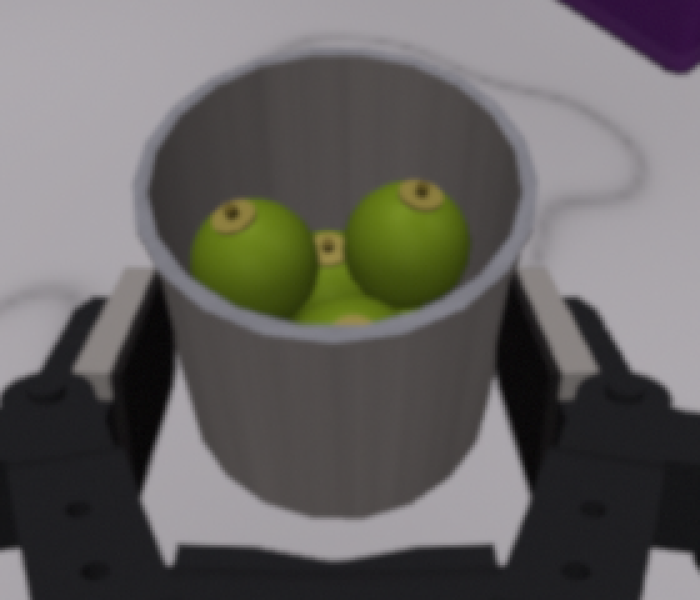

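The pads really sit about 35–40 mm behind where the stated TCP puts them: their tips are near tool z ≈ -25, seen in the wrist and top views and implied by the chord width. The cup has barely moved. I'll open, advance about 32 mm along the fingers and lower slightly.

Emit:
jog_arm(
  increments=[
    [0,0,0,0],
    [0,0,0,0],
    [0,0,0,0],
    [0,0,0,0],
  ],
  hand=1,
)

```text
clock: 17.2
position: [467.8, -298.1, 37.5]
ee_rot: [0.598, 0.611, 0.355, -0.377]
contact_force: [-0.5, -0.4, 0.1]
gripper_width: 85.4
```

Emit:
jog_arm(
  increments=[
    [-0.001,-0.001,0.01,0],
    [-0.002,-0.001,0.02,0],
    [-0.003,-0.001,0.029,0],
    [-0.003,-0.001,0.029,0],
  ],
)

```text
clock: 17.7
position: [465.5, -272.8, 21.1]
ee_rot: [0.598, 0.611, 0.355, -0.378]
contact_force: [0.2, -0.6, -0.3]
gripper_width: 85.0
```

```bash
python3 -c "
from h import *
st()
snap('wrist','w6.png')
a,_=snap('side','s6.png');cv2.imwrite('pics/s6c.png',cv2.resize(a[150:250,340:460],(720,600),interpolation=3))"
```

```text
t 17.7 pos [ 465.5 -272.8   21.1] q [ 0.598  0.611  0.355 -0.378] 
j [-0.691  0.913  0.26  -0.736 -1.763 -2.236] F [ 0.2 -0.6 -0.3] M [-1.75 -0.09 -0.05] w 85.0
Rt
 [[ 0.001  0.999 -0.038]
 [ 0.462  0.033  0.886]
 [ 0.887 -0.018 -0.461]]
```

View pics/w6.png

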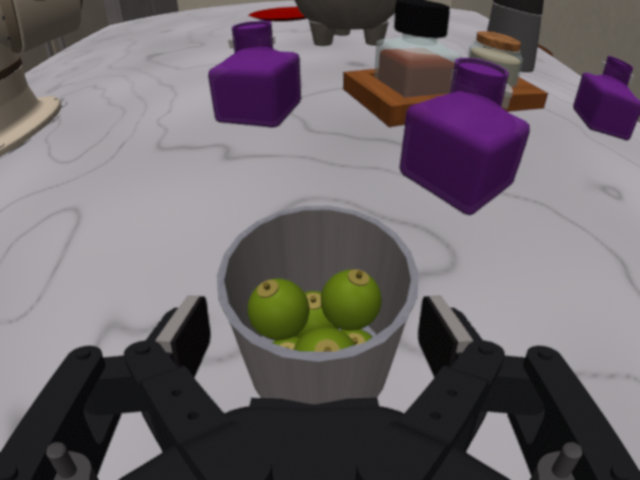

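View pics/s6c.png

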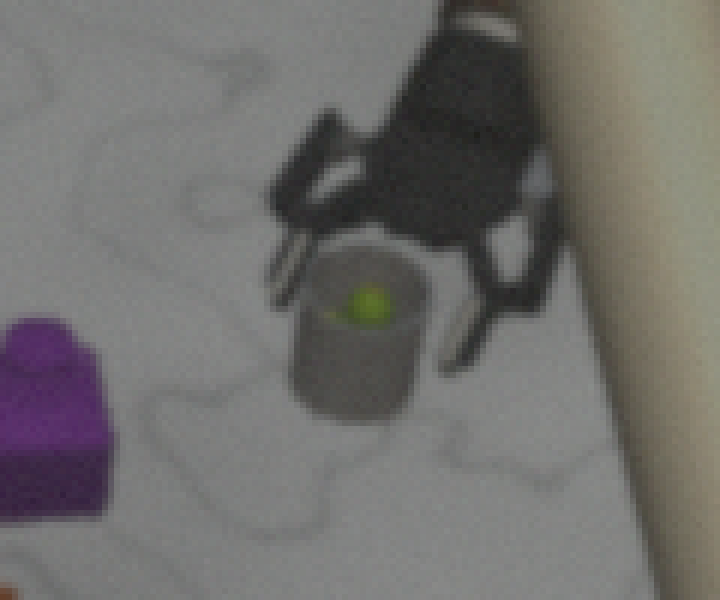

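Emit:
jog_arm(
  increments=[
    [0,0,0,0],
    [0,0,0,0],
    [0,0,0,0],
    [0,0,0,0],
    [0,0,0,0],
  ],
  hand=-1,
)

```text
clock: 18.42
position: [465.9, -274.3, 21.9]
ee_rot: [0.598, 0.612, 0.355, -0.377]
contact_force: [-0.0, -3.0, 2.9]
gripper_width: 62.3
```

```bash
python3 -c "
from h import *
st()
snap('wrist','w7.png')"
```

```text
t 18.425 pos [ 465.9 -274.3   21.9] q [ 0.598  0.612  0.355 -0.377] 
j [-0.692  0.912  0.263 -0.736 -1.764 -2.236] F [-0.  -3.   2.9] M [-1.08 -0.27 -0.15] w 62.3
Rt
 [[-0.001  0.999 -0.037]
 [ 0.464  0.033  0.885]
 [ 0.886 -0.016 -0.463]]
```

View pics/w7.png

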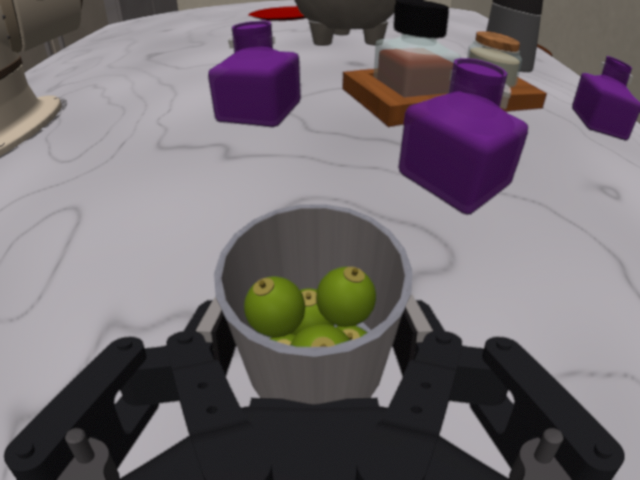

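Width 62.3 mm is still a slight off-axis chord, and the sensor shows a push back along the fingers. I'll re-grip 8 mm deeper.

Emit:
jog_arm(
  increments=[
    [0,0,0,0],
    [0,0,0,0],
    [0,0,0,0],
  ],
  hand=1,
)

```text
clock: 18.85
position: [465.7, -273.9, 21.5]
ee_rot: [0.598, 0.612, 0.355, -0.377]
contact_force: [-0.2, -0.1, 0.7]
gripper_width: 85.0
```

Emit:
jog_arm(
  increments=[
    [0,0,0.005,0],
    [0.001,0,0.009,0],
    [0.001,0,0.009,0],
  ],
)

```text
clock: 19.23
position: [465.3, -264.9, 18.1]
ee_rot: [0.598, 0.612, 0.355, -0.378]
contact_force: [0.0, -0.6, -0.2]
gripper_width: 85.4
```

Emit:
jog_arm(
  increments=[
    [0,0,0,0],
    [0,0,0,0],
    [0,0,0,0],
    [0,0,0,0],
    [0,0,0,0],
  ],
  hand=-1,
)

```text
clock: 19.85
position: [465.4, -265.0, 18.4]
ee_rot: [0.597, 0.612, 0.355, -0.378]
contact_force: [0.1, -0.7, 3.0]
gripper_width: 63.0
```

```bash
python3 -c "
from h import *
st()
snap('wrist','w8.png')"
```

```text
t 19.85 pos [ 465.4 -265.    18.4] q [ 0.597  0.612  0.355 -0.378] 
j [-0.683  0.91   0.243 -0.74  -1.748 -2.23 ] F [ 0.1 -0.7  3. ] M [-1.18 -0.22 -0.01] w 63.0
Rt
 [[-0.001  0.999 -0.038]
 [ 0.463  0.034  0.886]
 [ 0.887 -0.017 -0.462]]
```

View pics/w8.png

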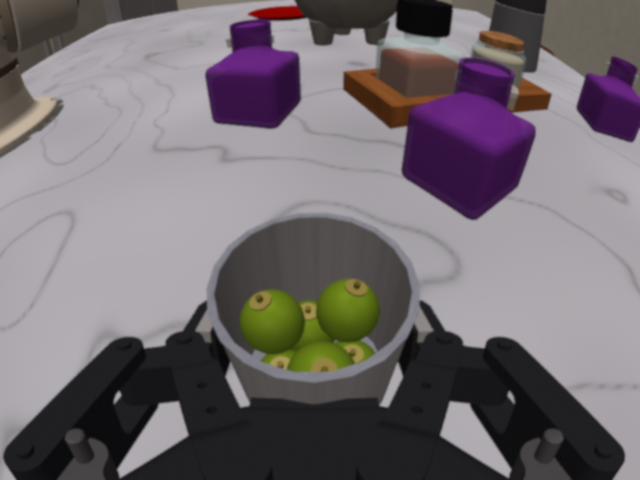

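Good grip: 63.0 mm and no back-push. I'll lift while checking the path to the molcajete.

Emit:
jog_arm(
  increments=[
    [0.01,0,-0.005,0],
    [0.03,0,-0.016,0],
    [0.06,0,-0.031,0],
    [0.09,0,-0.047,0],
  ],
)

```text
clock: 20.4
position: [467.1, -265.2, 122.0]
ee_rot: [0.598, 0.612, 0.355, -0.377]
contact_force: [-0.2, 0.5, -1.6]
gripper_width: 63.2
```

```bash
cat > t.py <<'E'
from h import *
from kin import *
s=st();M=R.from_quat(s['ee_rot']).as_matrix()
for w in ([(470,-80,220),(500,150,220),(527,323,200),(527,323,157)],):
    path(s['joints'],M,s['position'],w,rolls=[0]*4);print();path(s['joints'],M,s['position'],w+[w[-1]],rolls=[-5,-10,-10,-10,-160])
    plan(w)
snap('wrist','w9.png')
E
python3 t.py
```

```text
t 20.4 pos [ 467.1 -265.2  122. ] q [ 0.598  0.612  0.355 -0.377] 
j [-0.685  0.774  0.276 -0.766 -1.872 -2.347] F [-0.2  0.5 -1.6] M [-2.32 -0.1  -0.02] w 63.2
Rt
 [[-0.001  0.999 -0.037]
 [ 0.464  0.034  0.885]
 [ 0.886 -0.016 -0.463]]
[470. -80. 220.] 0 n 7 bad 0 maxdq 0.05 q [-0.47  0.49  0.04 -0.91 -1.76 -2.52] W [ 575. -291.  477.] J5 [ 482. -354.  363.]
[500. 150. 220.] 0 n 8 bad 0 maxdq 0.05 q [-0.09  0.38 -0.09 -1.08 -1.46 -2.67] W [584. -55. 489.] J5 [ 512. -124.  363.]
[527. 323. 200.] 0 n 6 bad 0 maxdq 0.05 q [ 0.2   0.43 -0.06 -1.2  -1.22 -2.77] W [596. 120. 475.] J5 [539.  49. 343.]
[527. 323. 157.] 0 n 2 bad 0 maxdq 0.05 q [ 0.19  0.49 -0.09 -1.22 -1.2  -2.68] W [609. 118. 426.] J5 [539.  49. 300.]

[470. -80. 220.] -5 n 7 bad 0 maxdq 0.05 q [-0.47  0.49  0.04 -0.91 -1.76 -2.43] W [ 575. -291.  477.] J5 [ 482. -354.  363.]
[500. 150. 220.] -10 n 8 bad 0 maxdq 0.05 q [-0.09  0.38 -0.09 -1.08 -1.46 -2.5 ] W [584. -55. 489.] J5 [ 512. -124.  363.]
[527. 323. 200.] -10 n 6 bad 0 maxdq 0.05 q [ 0.2   0.43 -0.06 -1.2  -1.22 -2.6 ] W [596. 120. 475.] J5 [539.  49. 343.]
[527. 323. 157.] -10 n 2 bad 0 maxdq 0.05 q [ 0.19  0.49 -0.09 -1.22 -1.2  -2.51] W [609. 118. 426.] J5 [539.  49. 300.]
[527. 323. 157.] -160 n 30 bad 0 maxdq 0.09 q [ 0.19  0.49 -0.09 -1.22 -1.2   0.11] W [609. 118. 426.] J5 [539.  49. 300.]
to [470. -80. 220.] shift m [0.1727 0.0075 0.1184] leg rows 3.4
to [500. 150. 220.] shift m [0.2793 0.0452 0.3209] leg rows 3.7
to [527. 323. 200.] shift m [0.3418 0.0783 0.4824] leg rows 2.8
to [527. 323. 157.] shift m [0.3037 0.0791 0.5023] leg rows 0.7
```

View pics/w9.png

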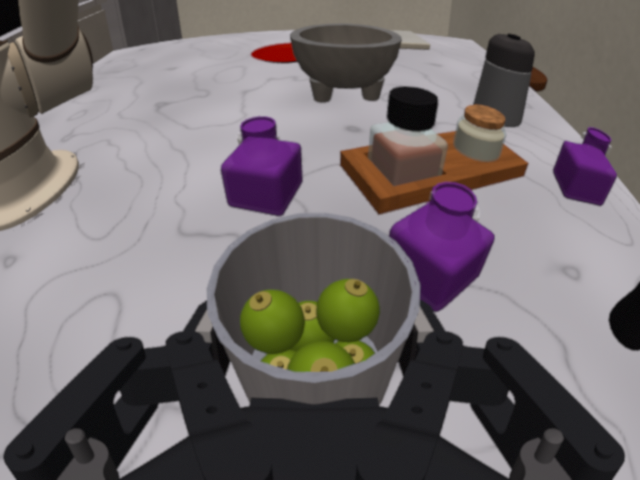

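The cup and all the tomatillos are lifted and the grip is stable. Carrying it over.

Emit:
jog_arm(
  increments=[
    [0.03,0.001,0.018,0],
    [0.075,0.003,0.049,0],
    [0.123,0.005,0.083,0],
    [0.17,0.0075,0.12,0],
    [0.2,0.017,0.17,0],
    [0.226,0.026,0.22,0],
    [0.253,0.036,0.27,0],
    [0.279,0.045,0.32,0],
    [0.302,0.057,0.38,0],
    [0.322,0.068,0.43,0],
  ],
)

```text
clock: 21.7
position: [517.8, 268.0, 210.0]
ee_rot: [0.597, 0.615, 0.355, -0.373]
contact_force: [-0.4, 0.5, -2.6]
gripper_width: 63.4
```

Emit:
jog_arm(
  increments=[
    [0.012,0.006,0.032,0],
    [0.018,0.01,0.05,0],
    [0.018,0.01,0.055,0],
  ],
)

```text
clock: 22.08
position: [525.4, 325.6, 200.2]
ee_rot: [0.596, 0.616, 0.355, -0.373]
contact_force: [0.1, -0.9, -2.5]
gripper_width: 63.2
```

```bash
cat > t.py <<'E'
from h import *
s=st();plan([(527,323,157)])
snap('wrist','w10.png')
E
python3 t.py
```

```text
t 22.075 pos [525.4 325.6 200.2] q [ 0.596  0.616  0.355 -0.373] 
j [ 0.206  0.426 -0.063 -1.192 -1.215 -2.771] F [ 0.1 -0.9 -2.5] M [-2.29 -0.07  0.  ] w 63.2
Rt
 [[-0.011  0.999 -0.037]
 [ 0.469  0.037  0.882]
 [ 0.883 -0.008 -0.47 ]]
to [527. 323. 157.] shift m [-0.0394  0.0019  0.0179] leg rows 0.7
```

View pics/w10.png

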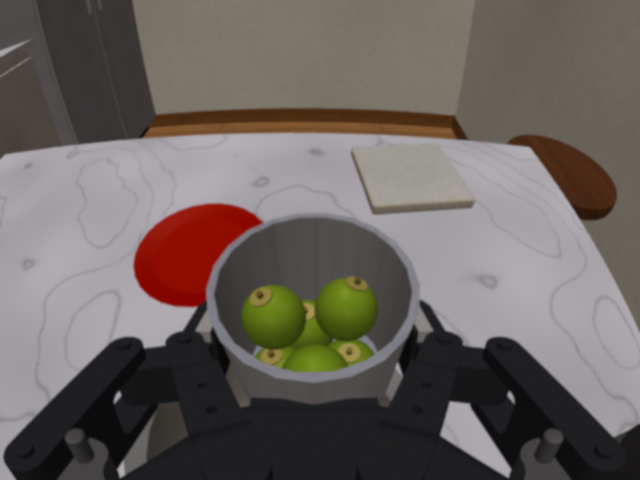

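Emit:
jog_arm(
  increments=[
    [-0.013,0.001,0.006,-7],
    [-0.026,0.002,0.012,-16],
    [-0.036,0.002,0.017,-26],
    [-0.036,0.002,0.017,-36],
    [-0.036,0.002,0.017,-46],
    [-0.036,0.002,0.017,-54],
    [-0.036,0.002,0.017,-62],
    [-0.036,0.002,0.017,-69],
    [-0.036,0.002,0.017,-76],
    [-0.036,0.002,0.017,-83],
  ],
)

```text
clock: 23.38
position: [527.5, 321.6, 160.0]
ee_rot: [0.038, 0.857, 0.513, -0.043]
contact_force: [0.4, 0.8, -1.7]
gripper_width: 63.4
```

```bash
cat > t.py <<'E'
from h import *
s=st()
a,_=snap('side','s11.png');b,_=snap('top','t11.png')
cv2.imwrite('pics/c11.png',np.hstack([cv2.resize(a[200:380,180:360],(400,400),interpolation=3),cv2.resize(b[200:360,160:320],(400,400),interpolation=3)]))
E
python3 t.py
```

```text
t 23.375 pos [527.5 321.6 160. ] q [ 0.038  0.857  0.513 -0.043] 
j [ 0.192  0.486 -0.086 -1.216 -1.195 -1.233] F [ 0.4  0.8 -1.7] M [-2.31 -0.09  0.04] w 63.4
Rt
 [[-0.993  0.109 -0.035]
 [ 0.021  0.471  0.882]
 [ 0.112  0.875 -0.47 ]]
```

View pics/c11.png

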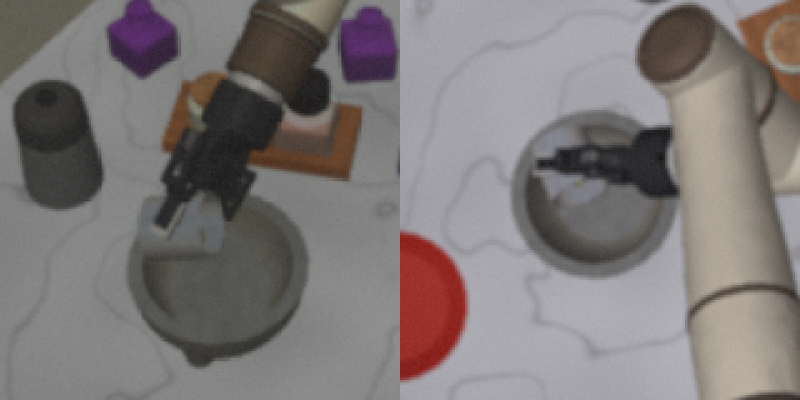

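Emit:
jog_arm(
  increments=[
    [0,0,0,-7],
    [0,0,0,-14],
    [0,0,0,-21],
    [0,0,0,-28],
    [0,0,0,-35],
    [0,0,0,-42],
    [0,0,0,-50],
    [0,0,0,-58],
    [0,0,0,-66],
    [0,0,0,-74],
  ],
)

```text
clock: 24.72
position: [527.9, 320.7, 160.3]
ee_rot: [-0.484, 0.708, 0.435, 0.274]
contact_force: [-0.4, -0.8, -1.7]
gripper_width: 63.2
```

```bash
sed -i 's/11/12/g' t.py; python3 t.py
```

```text
t 24.725 pos [527.9 320.7 160.3] q [-0.484  0.708  0.435  0.274] 
j [ 0.19   0.485 -0.086 -1.216 -1.195  0.056] F [-0.4 -0.8 -1.7] M [-2.1  -0.09 -0.03] w 63.2
Rt
 [[-0.381 -0.924 -0.033]
 [-0.446  0.152  0.882]
 [-0.81   0.351 -0.47 ]]
```

View pics/c12.png

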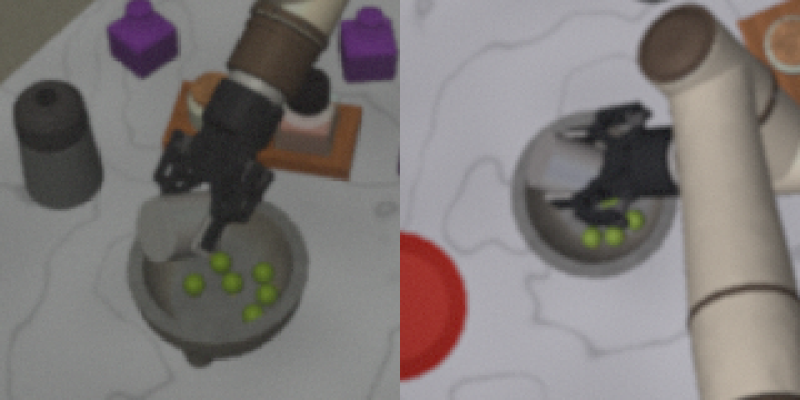

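All six tomatillos are visible in the bowl in the side crop, at (195,284), (221,262), (232,282), (263,272), (266,293) and (252,314). Now I'll return the cup to its old place.

```bash
cat > t.py <<'E'
from h import *
from kin import *
s=read_state();M=R.from_quat(s['ee_rot']).as_matrix()
w=[(525,318,225),(500,150,225),(470,-80,220),(466,-265,122)]
path(s['joints'],M,s['position'],w,rolls=[20,50,95,156]);plan(w)
E
python3 t.py
```

```text
[525. 318. 225.] 20 n 4 bad 0 maxdq 0.12 q [ 0.2   0.39 -0.05 -1.17 -1.24 -0.43] W [584. 118. 504.] J5 [535.  45. 371.]
[500. 150. 225.] 50 n 6 bad 0 maxdq 0.06 q [-0.09  0.37 -0.09 -1.08 -1.46 -0.81] W [580. -53. 496.] J5 [ 510. -123.  371.]
[470. -80. 220.] 95 n 9 bad 0 maxdq 0.07 q [-0.47  0.48  0.04 -0.9  -1.75 -1.43] W [ 573. -289.  479.] J5 [ 480. -353.  366.]
[ 466. -265.  122.] 156 n 12 bad 0 maxdq 0.08 q [-0.68  0.77  0.27 -0.76 -1.86 -2.32] W [ 590. -482.  365.] J5 [ 476. -538.  268.]
to [525. 318. 225.] shift m [-0.0499  0.0251 -0.0329] leg rows 1.0
to [500. 150. 225.] shift m [ 0.0345  0.0223 -0.1802] leg rows 2.7
to [470. -80. 220.] shift m [ 0.1526  0.0129 -0.3797] leg rows 3.7
to [ 466. -265.  122.] shift m [ 0.3158 -0.0465 -0.4967] leg rows 3.4
```

Emit:
jog_arm(
  increments=[
    [-0.028,0.014,-0.018,5],
    [-0.05,0.025,-0.033,15],
    [-0.022,0.024,-0.082,25],
    [0.006,0.023,-0.131,35],
    [0.034,0.022,-0.18,45],
    [0.064,0.02,-0.23,55],
    [0.093,0.018,-0.28,65],
    [0.123,0.015,-0.33,75],
    [0.153,0.013,-0.38,85],
    [0.185,0,-0.403,95],
  ],
)

```text
clock: 26.08
position: [470.3, -120.5, 201.1]
ee_rot: [0.201, 0.834, 0.495, -0.137]
contact_force: [0.2, 0.2, -1.9]
gripper_width: 62.7
```

```bash
cat > t.py <<'E'
from h import *
from kin import *
s=st();M=R.from_quat(s['ee_rot']).as_matrix()
# current cup axis in tool: (.887,-.017,-.462); find turn making it vertical
u0=np.array([.887,-.017,-.462])
f=lambda a:(M@R.from_euler('z',a,degrees=True).apply(u0))[2]
A=np.linspace(-180,180,3601);print('best turn',A[np.argmax([f(a) for a in A])],max(f(a) for a in A))
plan([(466,-265,122),(465.4,-265,24)])
E
python3 t.py
```

```text
t 26.075 pos [ 470.3 -120.5  201.1] q [ 0.201  0.834  0.495 -0.137] 
j [-0.521  0.538  0.074 -0.872 -1.776 -1.396] F [ 0.2  0.2 -1.9] M [-2.09 -0.11 -0.04] w 62.7
Rt
 [[-0.882  0.471 -0.029]
 [ 0.2    0.429  0.881]
 [ 0.427  0.771 -0.473]]
best turn 62.10000000000002 1.0001784030994312
to [ 466. -265.  122.] shift m [-0.0589 -0.125  -0.0898] leg rows 2.6
to [ 465.4 -265.    24. ] shift m [-0.1003 -0.2008 -0.0435] leg rows 1.6
```

Emit:
jog_arm(
  increments=[
    [-0.018,-0.04,-0.028,10],
    [-0.036,-0.08,-0.057,20],
    [-0.059,-0.125,-0.09,30],
    [-0.065,-0.137,-0.083,40],
    [-0.072,-0.149,-0.075,50],
    [-0.08,-0.163,-0.067,60],
    [-0.08,-0.163,-0.067,62],
    [-0.08,-0.163,-0.067,62],
  ],
)

```text
clock: 27.08
position: [466.1, -266.0, 73.5]
ee_rot: [0.602, 0.612, 0.354, -0.372]
contact_force: [-0.2, -0.9, -1.4]
gripper_width: 62.9
```

```bash
cat > t.py <<'E'
from h import *
s=st();M=R.from_quat(s['ee_rot']).as_matrix()
print('cup axis',M@np.array([.887,-.017,-.462]));plan([(465.4,-265,24),(465.4,-265,18.4)])
snap('wrist','w13.png')
E
python3 t.py
```

```text
t 27.075 pos [ 466.1 -266.    73.5] q [ 0.602  0.612  0.354 -0.372] 
j [-0.685  0.828  0.247 -0.749 -1.798 -2.29 ] F [-0.2 -0.9 -1.4] M [-2.15 -0.07 -0.01] w 62.9
Rt
 [[ 0.001  1.    -0.028]
 [ 0.473  0.025  0.881]
 [ 0.881 -0.014 -0.473]]
cup axis [-0.00304708  0.01268329  1.00016591]
to [ 465.4 -265.    24. ] shift m [-0.0432  0.      0.0243] leg rows 0.8
to [ 465.4 -265.    18.4] shift m [-0.0481  0.0001  0.027 ] leg rows 0.1
```

View pics/w13.png

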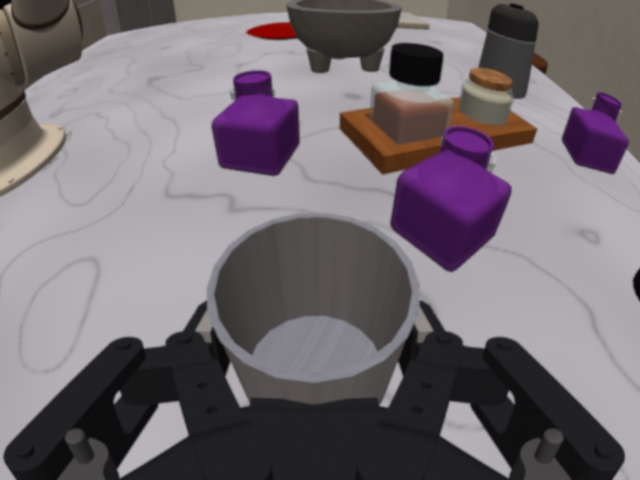

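The cup is empty and upright. Lowering it to the ledge.

Emit:
jog_arm(
  increments=[
    [-0.02,0,0.011,0],
    [-0.038,0,0.021,0],
    [-0.045,0,0.025,0],
    [-0.0475,0,0.0265,0],
    [-0.0475,0,0.0265,0],
  ],
)

```text
clock: 27.75
position: [465.6, -265.2, 19.3]
ee_rot: [0.602, 0.612, 0.354, -0.371]
contact_force: [0.8, -0.0, -1.4]
gripper_width: 62.9
```

```bash
python3 -c "
from h import *
st()"
```

```text
t 27.75 pos [ 465.6 -265.2   19.3] q [ 0.602  0.612  0.354 -0.371] 
j [-0.683  0.9    0.235 -0.739 -1.733 -2.231] F [ 0.8 -0.  -1.4] M [-2.08 -0.04  0.01] w 62.9
Rt
 [[-0.     1.    -0.029]
 [ 0.474  0.025  0.88 ]
 [ 0.881 -0.013 -0.474]]
```

Emit:
jog_arm(
  increments=[
    [-0.0015,0,0.0008,0],
    [-0.0015,0,0.0008,0],
  ],
)

```text
clock: 28.0
position: [465.9, -265.5, 18.3]
ee_rot: [0.602, 0.613, 0.354, -0.371]
contact_force: [-0.0, -1.8, 1.6]
gripper_width: 63.3
```

```bash
python3 -c "
from h import *
st()"
```

```text
t 28.0 pos [ 465.9 -265.5   18.3] q [ 0.602  0.613  0.354 -0.371] 
j [-0.683  0.902  0.235 -0.739 -1.732 -2.23 ] F [-0.  -1.8  1.6] M [-1.62 -0.06 -0.16] w 63.3
Rt
 [[-0.001  1.    -0.028]
 [ 0.474  0.025  0.88 ]
 [ 0.88  -0.012 -0.474]]
```

Emit:
jog_arm(
  increments=[
    [0,0,0,0],
    [0,0,0,0],
    [0,0,0,0],
    [0,0,0,0],
  ],
  hand=1,
)

```text
clock: 28.5
position: [465.9, -265.5, 18.3]
ee_rot: [0.602, 0.613, 0.354, -0.371]
contact_force: [-0.3, -0.4, -0.8]
gripper_width: 85.1
```

Emit:
jog_arm(
  increments=[
    [0,0,-0.02,0],
    [0,0,-0.05,0],
    [0,0,-0.09,0],
    [0.01,0,-0.14,0],
  ],
)

```text
clock: 29.0
position: [469.4, -384.0, 93.2]
ee_rot: [0.601, 0.612, 0.354, -0.372]
contact_force: [0.2, -0.1, 0.0]
gripper_width: 85.5
```

```bash
cat > t.py <<'E'
from h import *
from kin import *
s=st();M=R.from_quat(s['ee_rot']).as_matrix()
for w in ([(400,-480,300),(200,-620,380),(30,-700,380)],[(430,-480,250),(230,-620,300),(60,-720,300),(40,-770,300)],):
    path(s['joints'],M,s['position'],w,rolls=[0]*4);plan(w)
snap('wrist','w14.png')
E
python3 t.py
```

```text
t 29.0 pos [ 469.4 -384.    93.2] q [ 0.601  0.612  0.354 -0.372] 
j [-0.793  0.933  0.544 -0.719 -2.006 -2.35 ] F [ 0.2 -0.1  0. ] M [-1.79 -0.09 -0.1 ] w 85.5
Rt
 [[ 0.001  1.    -0.03 ]
 [ 0.472  0.026  0.881]
 [ 0.882 -0.015 -0.472]]
[ 400. -480.  300.] 0 n 8 bad 0 maxdq 0.07 q [-0.95  0.84  0.91 -0.86 -2.45 -2.62] W [ 489. -685.  567.] J5 [ 409. -753.  446.]
[ 200. -620.  380.] 0 n 9 bad 1 maxdq 0.13 q [-1.25  0.95  1.35 -1.18 -2.86 -2.89] W [ 271. -803.  653.] J5 [ 231. -877.  517.]
[  30. -700.  380.] 0 n 7 bad 7 maxdq 0 q [-1.25  0.95  1.35 -1.18 -2.86 -2.89] W [ 271. -803.  653.] J5 [ 231. -877.  517.]
to [ 400. -480.  300.] shift m [ 0.137  -0.0749 -0.1801] leg rows 3.8
to [ 200. -620.  380.] shift m [ 0.1413 -0.2796 -0.3353] leg rows 4.1
to [  30. -700.  380.] shift m [ 0.1034 -0.4516 -0.4007] leg rows 3.0
[ 430. -480.  250.] 0 n 7 bad 0 maxdq 0.07 q [-0.92  0.9   0.91 -0.83 -2.38 -2.58] W [ 524. -687.  514.] J5 [ 439. -753.  396.]
[ 230. -620.  300.] 0 n 9 bad 0 maxdq 0.07 q [-1.2   1.01  1.27 -0.87 -2.75 -2.58] W [ 324. -827.  564.] J5 [ 239. -893.  446.]
[  60. -720.  300.] 0 n 7 bad 5 maxdq 0.07 q [-1.27  1.07  1.4  -0.94 -2.85 -2.64] W [ 267. -853.  569.] J5 [ 191. -921.  446.]
[  40. -770.  300.] 0 n 2 bad 2 maxdq 0 q [-1.27  1.07  1.4  -0.94 -2.85 -2.64] W [ 267. -853.  569.] J5 [ 191. -921.  446.]
to [ 430. -480.  250.] shift m [ 0.0929 -0.0442 -0.1574] leg rows 3.0
to [ 230. -620.  300.] shift m [ 0.0708 -0.2484 -0.2984] leg rows 4.0
to [  60. -720.  300.] shift m [ 0.0234 -0.4209 -0.3815] leg rows 3.2
to [  40. -770.  300.] shift m [-2.000e-04 -4.422e-01 -4.250e-01] leg rows 0.9
```

View pics/w14.png

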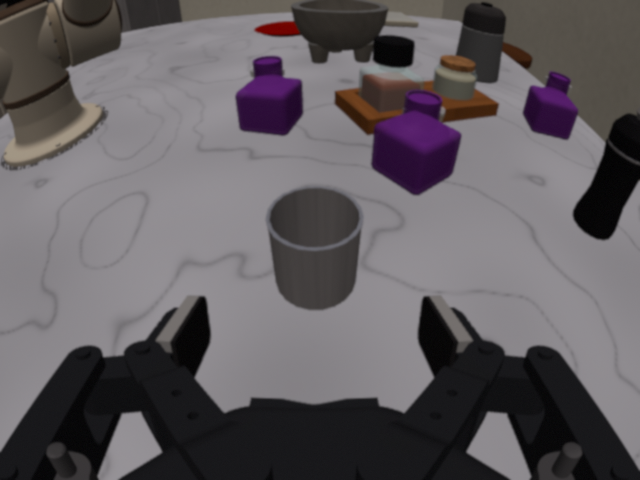

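The cup stands upright where it was and is released. Next I'll undo the tilt by extending toward azimuth about -88°.

```bash
cat > t.py <<'E'
from h import *
from kin import *
s=read_state();M=R.from_quat(s['ee_rot']).as_matrix()
for w in ([(400,-480,280),(200,-560,320),(60,-600,320),(0,-620,320)],[(400,-480,280),(200,-560,260),(60,-600,250),(0,-600,250)],[(400,-450,250),(200,-520,250),(60,-550,250),(-20,-550,250)]):
    path(s['joints'],M,s['position'],w,rolls=[-10,-20,-30,-30]);plan(w)
E
python3 t.py
```

```text
[ 400. -480.  280.] -10 n 7 bad 0 maxdq 0.07 q [-0.94  0.85  0.87 -0.82 -2.4  -2.39] W [ 495. -684.  546.] J5 [ 408. -751.  429.]
[ 200. -560.  320.] -20 n 8 bad 0 maxdq 0.05 q [-1.17  0.84  0.9  -0.63 -2.58 -1.97] W [ 325. -776.  563.] J5 [ 208. -831.  469.]
[  60. -600.  320.] -30 n 5 bad 0 maxdq 0.09 q [-1.32  0.89  0.92 -0.4  -2.63 -1.51] W [ 210. -833.  531.] J5 [  68. -871.  469.]
[   0. -620.  320.] -30 n 3 bad 0 maxdq 0.04 q [-1.39  0.93  0.98 -0.29 -2.66 -1.39] W [ 158. -861.  516.] J5 [   8. -891.  469.]
to [ 400. -480.  280.] shift m [ 0.1172 -0.0731 -0.1646] leg rows 3.4
to [ 200. -560.  320.] shift m [ 0.1143 -0.2753 -0.2489] leg rows 3.5
to [  60. -600.  320.] shift m [ 0.0955 -0.4162 -0.2804] leg rows 2.3
to [   0. -620.  320.] shift m [ 0.086  -0.4767 -0.2964] leg rows 1.0
[ 400. -480.  280.] -10 n 7 bad 0 maxdq 0.07 q [-0.94  0.85  0.87 -0.82 -2.4  -2.39] W [ 495. -684.  546.] J5 [ 408. -751.  429.]
[ 200. -560.  260.] -20 n 7 bad 0 maxdq 0.08 q [-1.16  0.87  0.79 -0.53 -2.45 -1.85] W [ 337. -783.  490.] J5 [ 208. -831.  409.]
[  60. -600.  250.] -30 n 5 bad 0 maxdq 
[... 599 characters left out ...]
  508.] J5 [ 408. -721.  399.]
[ 200. -520.  250.] -20 n 7 bad 0 maxdq 0.07 q [-1.14  0.8   0.61 -0.5  -2.35 -1.8 ] W [ 341. -746.  475.] J5 [ 208. -791.  399.]
[  60. -550.  250.] -30 n 5 bad 0 maxdq 0.08 q [-1.3   0.82  0.57 -0.3  -2.36 -1.39] W [ 218. -792.  445.] J5 [  68. -821.  399.]
[ -20. -550.  250.] -30 n 3 bad 0 maxdq 0.05 q [-1.39  0.81  0.52 -0.18 -2.33 -1.26] W [ 144. -801.  427.] J5 [ -12. -821.  399.]
to [ 400. -450.  250.] shift m [ 0.1054 -0.0721 -0.1238] leg rows 2.8
to [ 200. -520.  250.] shift m [ 0.0723 -0.2737 -0.1801] leg rows 3.4
to [  60. -550.  250.] shift m [ 0.0583 -0.4144 -0.2028] leg rows 2.3
to [ -20. -550.  250.] shift m [ 0.0585 -0.4943 -0.2008] leg rows 1.3
```

Emit:
jog_arm(
  increments=[
    [0.035,-0.02,-0.048,0],
    [0.07,-0.043,-0.098,0],
    [0.1,-0.062,-0.142,0],
    [0.116,-0.115,-0.18,0],
    [0.115,-0.17,-0.206,0],
    [0.115,-0.223,-0.228,0],
    [0.114,-0.275,-0.249,0],
    [0.108,-0.33,-0.262,0],
    [0.1,-0.39,-0.275,0],
    [0.09,-0.45,-0.29,0],
  ],
)

```text
clock: 30.3
position: [25.0, -611.9, 320.6]
ee_rot: [0.603, 0.614, 0.353, -0.367]
contact_force: [0.4, -1.2, 0.7]
gripper_width: 85.1
```

Emit:
jog_arm(
  increments=[
    [-0.02,-0.045,-0.045,0],
  ],
)

```text
clock: 30.42
position: [-8.8, -649.9, 324.0]
ee_rot: [0.602, 0.611, 0.356, -0.37]
contact_force: [1.3, -1.4, 0.5]
gripper_width: 85.3
```

```bash
cat > t2.py <<'E'
from h import *
s=st();M=R.from_quat(s['ee_rot']).as_matrix();t=M[:,2]
print('tau',np.degrees(np.arccos(-t[2])).round(2),'psi',np.degrees(np.arctan2(t[1],t[0])).round(1))
import sys
for az,el in ((-90,15),(-100,15),(-90,30)):
    d=[np.cos(np.radians(el))*np.cos(np.radians(az)),np.cos(np.radians(el))*np.sin(np.radians(az)),np.sin(np.radians(el))]
    print(az,el,'tool dir',(M.T@np.array(d)).round(2))
E
python3 t2.py
```

```text
t 30.425 pos [  -8.8 -649.9  324. ] q [ 0.602  0.611  0.356 -0.37 ] 
j [-1.411  1.036  1.226 -0.375 -2.814 -2.001] F [ 1.3 -1.4  0.5] M [-1.86 -0.14 -0.15] w 85.3
Rt
 [[-0.002  1.    -0.023]
 [ 0.473  0.021  0.881]
 [ 0.881 -0.009 -0.472]]
tau 61.81 psi 91.5
-90 15 tool dir [-0.23 -0.02 -0.97]
-100 15 tool dir [-0.22 -0.19 -0.96]
-90 30 tool dir [ 0.03 -0.02 -1.  ]
```

Emit:
jog_arm(
  increments=[
    [-0.1,-0.15,-1.0,0],
  ],
)

```text
clock: 30.55
position: [-16.2, -656.7, 340.4]
ee_rot: [0.596, 0.603, 0.367, -0.382]
contact_force: [-23.1, 17.4, 31.2]
gripper_width: 85.2
```

Emit:
jog_arm(
  increments=[
    [-0.1,-0.15,-1.0,0],
  ],
)

```text
clock: 30.68
position: [-26.5, -656.1, 345.0]
ee_rot: [0.595, 0.606, 0.364, -0.383]
contact_force: [-0.4, 0.1, 1.5]
gripper_width: 85.5
```

Emit:
jog_arm(
  increments=[
    [-0.1,-0.15,-1.0,0],
  ],
)

```text
clock: 30.8
position: [-35.7, -655.5, 349.4]
ee_rot: [0.593, 0.608, 0.361, -0.385]
contact_force: [0.2, -0.7, -0.1]
gripper_width: 85.1
```

Emit:
jog_arm(
  increments=[
    [-0.15,-0.15,-1.0,0],
  ],
)

```text
clock: 30.92
position: [-43.3, -655.4, 352.3]
ee_rot: [0.591, 0.609, 0.359, -0.388]
contact_force: [0.0, -0.3, -0.6]
gripper_width: 85.3
```

```bash
python3 t2.py
```

```text
t 30.925 pos [ -43.3 -655.4  352.3] q [ 0.591  0.609  0.359 -0.388] 
j [-1.445  1.091  1.406 -0.431 -2.986 -2.053] F [ 0.  -0.3 -0.6] M [-1.77 -0.07 -0.01] w 85.3
Rt
 [[ 0.001  0.999 -0.048]
 [ 0.441  0.043  0.896]
 [ 0.897 -0.022 -0.441]]
tau 63.86 psi 93.1
-90 15 tool dir [-0.19 -0.05 -0.98]
-100 15 tool dir [-0.19 -0.21 -0.96]
-90 30 tool dir [ 0.07 -0.05 -1.  ]
```

Near the fold limit, pushing at that elevation tilts the wrong way (63.9°), and the momentary 31 N reading has gone. The geometry says to push with the forearm low, so I'll go lower first.

Emit:
jog_arm(
  increments=[
    [-0.05,-0.015,0.015,0],
    [-0.1,-0.03,0.03,0],
    [-0.15,-0.045,0.045,0],
    [-0.18,-0.054,0.056,0],
  ],
)

```text
clock: 31.42
position: [-100.7, -686.4, 162.9]
ee_rot: [0.59, 0.608, 0.361, -0.39]
contact_force: [0.6, 1.2, -0.1]
gripper_width: 85.6
```

```bash
cat >> t2.py <<'E'
from kin import *
_,_,W,J=fk(s['joints'],P0);print('W',W.round(),'J5',J.round(),'e',np.degrees(np.arctan2(W[2]-160,np.hypot(W[0],W[1]))).round(1),'azW',np.degrees(np.arctan2(W[1],W[0])).round(1))
E
python3 t2.py
```

```text
t 31.425 pos [-100.7 -686.4  162.9] q [ 0.59   0.608  0.361 -0.39 ] 
j [-1.494  1.251  1.171 -0.043 -2.611 -1.641] F [ 0.6  1.2 -0.1] M [-1.77 -0.12  0.02] w 85.6
Rt
 [[ 0.     0.999 -0.047]
 [ 0.436  0.042  0.899]
 [ 0.9   -0.021 -0.435]]
tau 64.2 psi 93.0
-90 15 tool dir [-0.19 -0.05 -0.98]
-100 15 tool dir [-0.18 -0.21 -0.96]
-90 30 tool dir [ 0.07 -0.05 -1.  ]
W [  73. -954.  304.] J5 [ -86. -965.  297.] e 8.6 azW -85.6
```

Emit:
jog_arm(
  increments=[
    [-0.36,0,-0.93,0],
  ],
)

```text
clock: 31.55
position: [-97.0, -702.7, 160.2]
ee_rot: [0.587, 0.607, 0.362, -0.394]
contact_force: [0.8, -2.3, -0.6]
gripper_width: 85.1
```

Emit:
jog_arm(
  increments=[
    [-0.36,0,-0.93,0],
  ],
)

```text
clock: 31.68
position: [-90.7, -705.7, 154.3]
ee_rot: [0.586, 0.611, 0.357, -0.395]
contact_force: [0.5, 0.2, -0.8]
gripper_width: 85.6
```

Emit:
jog_arm(
  increments=[
    [-0.36,0,-0.93,0],
  ],
)

```text
clock: 31.8
position: [-85.0, -708.5, 156.3]
ee_rot: [0.587, 0.617, 0.348, -0.393]
contact_force: [-0.5, -0.5, 0.5]
gripper_width: 85.5
```

Emit:
jog_arm(
  increments=[
    [-0.36,0,-0.93,0],
  ],
)

```text
clock: 31.92
position: [-79.3, -711.9, 155.7]
ee_rot: [0.588, 0.623, 0.338, -0.389]
contact_force: [0.3, -0.3, 0.4]
gripper_width: 85.8
```

Emit:
jog_arm(
  increments=[
    [-0.4,0,-0.92,0],
  ],
)

```text
clock: 32.05
position: [-73.6, -715.9, 152.1]
ee_rot: [0.59, 0.629, 0.327, -0.385]
contact_force: [-0.8, -0.3, 0.6]
gripper_width: 85.6
```

```bash
python3 t2.py
```

```text
t 32.05 pos [ -73.6 -715.9  152.1] q [ 0.59   0.629  0.327 -0.385] 
j [-1.452  1.353  1.408 -0.011 -2.686 -1.633] F [-0.8 -0.3  0.6] M [-1.73 -0.18 -0.  ] w 85.6
Rt
 [[-0.007  0.995 -0.099]
 [ 0.49   0.089  0.867]
 [ 0.871 -0.043 -0.489]]
tau 60.75 psi 96.5
-90 15 tool dir [-0.25 -0.1  -0.96]
-100 15 tool dir [-0.24 -0.26 -0.93]
-90 30 tool dir [ 0.01 -0.1  -1.  ]
W [ 116. -966.  305.] J5 [ -43. -985.  303.] e 8.5 azW -83.2
```

Emit:
jog_arm(
  increments=[
    [-0.4,-0.25,-0.92,0],
  ],
)

```text
clock: 32.17
position: [-81.0, -719.7, 149.6]
ee_rot: [0.591, 0.636, 0.317, -0.382]
contact_force: [-0.3, 0.6, -0.1]
gripper_width: 85.3
```

Emit:
jog_arm(
  increments=[
    [-0.4,-0.25,-0.92,0],
  ],
)

```text
clock: 32.3
position: [-89.8, -723.3, 148.2]
ee_rot: [0.591, 0.643, 0.306, -0.379]
contact_force: [-0.3, 0.5, 1.3]
gripper_width: 85.5
```

Emit:
jog_arm(
  increments=[
    [-0.4,-0.25,-0.92,0],
  ],
)

```text
clock: 32.42
position: [-96.8, -726.8, 147.8]
ee_rot: [0.592, 0.649, 0.296, -0.376]
contact_force: [-0.1, 0.5, 0.3]
gripper_width: 85.5
```

Emit:
jog_arm(
  increments=[
    [-0.4,-0.25,-0.92,0],
  ],
)

```text
clock: 32.55
position: [-102.5, -730.3, 148.4]
ee_rot: [0.593, 0.654, 0.285, -0.373]
contact_force: [0.8, -0.2, -0.8]
gripper_width: 85.7
```

```bash
python3 t2.py
```

```text
t 32.55 pos [-102.5 -730.3  148.4] q [ 0.593  0.654  0.285 -0.373] 
j [-1.466  1.356  1.407  0.122 -2.594 -1.506] F [ 0.8 -0.2 -0.8] M [-1.65 -0.28  0.01] w 85.7
Rt
 [[-0.019  0.989 -0.15 ]
 [ 0.563  0.134  0.815]
 [ 0.826 -0.069 -0.559]]
tau 55.99 psi 100.4
-90 15 tool dir [-0.33 -0.15 -0.93]
-100 15 tool dir [-0.32 -0.31 -0.9 ]
-90 30 tool dir [-0.07 -0.15 -0.99]
W [ 102. -968.  302.] J5 [ -56. -983.  322.] e 8.3 azW -84.0
```

```bash
cat > sim.py <<'E'
from kin import *
def step(q,sh,lam=600,frac=1.0):
    p,M,_,_=fk(q,P0);sh=np.array(sh,float);sh=sh/np.linalg.norm(sh)*62.5;tp=p+M@sh
    def f(x):
        pp,m,_,_=fk(x,P0);return np.r_[pp-tp,lam*(R.from_matrix(M)*R.from_matrix(m).inv()).as_rotvec(),3*(x-q)]
    r=least_squares(f,np.clip(q,lim[:,0]+.003,lim[:,1]-.003),bounds=(lim[:,0]+.002,lim[:,1]-.002))
    return r.x
def info(q):
    p,M,W,_=fk(q,P0);t=M[:,2];return p.round(),np.degrees(np.arccos(-t[2])).round(1),np.degrees(np.arctan2(t[1],t[0])).round(1),t.round(3),np.round(q,2)
if __name__=='__main__':
    for lam in (300,450,600):
        q=np.array([-1.452,1.353,1.408,-.011,-2.686,-1.633])
        for k in range(4): q=step(q,(-.4,-.25,-.92),lam)
        print(lam,info(q))
        q=np.array([1.833,1.048,1.408,.069,-1.854,-1.617])
        for sh in [-.3,-.3,-.25,-.25,-.2,-.15,-.1,-.05]: q=step(q,(-1,0,sh),lam)
        print(lam,info(q),'obs 24deg, pos -120 1012 318')
E
python3 sim.py
```

```text
300 (array([ -94., -772.,  171.]), np.float64(44.5), np.float64(112.6), array([-0.269,  0.648, -0.713]), array([-1.42,  1.31,  1.41,  0.26, -2.42, -1.42]))
300 (array([-140., 1097.,  470.]), np.float64(51.6), np.float64(90.1), array([-0.002,  0.784, -0.621]), array([ 1.91,  1.01,  1.41,  0.29, -1.11, -1.7 ])) obs 24deg, pos -120 1012 318
450 (array([ -99., -740.,  156.]), np.float64(53.0), np.float64(103.3), array([-0.183,  0.777, -0.602]), array([-1.45,  1.34,  1.41,  0.16, -2.55, -1.48]))
450 (array([-128., 1047.,  376.]), np.float64(34.6), np.float64(88.3), array([ 0.017,  0.568, -0.823]), array([ 1.9 ,  1.04,  1.41,  0.21, -1.37, -1.67])) obs 24deg, pos -120 1012 318
600 (array([-101., -729.,  151.]), np.float64(56.4), np.float64(100.2), array([-0.147,  0.82 , -0.554]), array([-1.47,  1.35,  1.41,  0.12, -2.6 , -1.51]))
600 (array([-121., 1013.,  321.]), np.float64(24.4), np.float64(86.2), array([ 0.027,  0.413, -0.91 ]), array([ 1.89,  1.06,  1.41,  0.16, -1.52, -1.67])) obs 24deg, pos -120 1012 318
```

The simulated solver, with a rotation weight of 600 mm/rad, reproduces both observed tilting runs. I'll use it to plan the untilt.

```bash
cat > pl.py <<'E'
from h import *
from sim import *
s=read_state();q0=np.array(s['joints'])
import itertools,time
t0=time.time();res=[]
p0,M0,W0,_=fk(q0,P0)
for j1 in (-1.47,-1.2,-1.0,-.8,-.6):
    # transit: rotate W to j1 at radius 930,z
    for wz in (310,):
        # iterate to find TCP with given j1
        q=q0.copy();q[0]=j1
        def f(x):
            p,m,W,_=fk(np.r_[j1,x],P0)
            return np.r_[(np.hypot(W[0],W[1])-940)/1000,(W[2]-wz)/1000,(R.from_matrix(m).inv()*R.from_matrix(M0)).as_rotvec()]
        r=least_squares(f,q0[1:],bounds=(lim[1:,0],lim[1:,1]))
        if r.cost>1e-6: print('no',j1,r.cost);continue
        qs=np.r_[j1,r.x]
        for dl,el in itertools.product((-20,0,20),(5,15)):
            q=qs.copy();best=(99,)
            for k in range(36):
                p,M,W,_=fk(q,P0);a=q[0]+np.radians(dl);e=np.radians(el if p[2]>150 else max(el,25))
                d=np.array([np.cos(e)*np.cos(a),np.cos(e)*np.sin(a),np.sin(e)])
                q=step(q,M.T@d);i=info(q)
                if i[1]<best[0]: best=(i[1],k+1,i[0],i[2],q[0].round(2))
            res.append((best,j1,dl,el,fk(qs,P0)[0].round()))
print(time.time()-t0)
for r in sorted(res,key=lambda r:r[0][0])[:14]:print(r)
E
timeout 500 python3 pl.py
```

```text
47.34198451042175
((np.float64(2.1), 31, array([  56., -943.,  151.]), np.float64(27.0), np.float64(-1.35)), -1.0, -20, 5, array([ 334., -608.,   69.]))
((np.float64(2.2), 31, array([  53., -933.,  178.]), np.float64(32.4), np.float64(-1.35)), -1.0, -20, 15, array([ 334., -608.,   69.]))
((np.float64(9.9), 30, array([ 475., -826.,  145.]), np.float64(25.2), np.float64(-0.94)), -1.2, 0, 5, array([ 147., -675.,  101.]))
((np.float64(10.2), 30, array([ 473., -814.,  179.]), np.float64(27.0), np.float64(-0.93)), -1.2, 0, 15, array([ 147., -675.,  101.]))
((np.float64(14.2), 32, array([ 769., -556.,  160.]), np.float64(49.7), np.float64(-0.54)), -1.47, 20, 5, array([-110., -701.,  152.]))
((np.float64(15.5), 32, array([ 759., -528.,  211.]), np.float64(55.7), np.float64(-0.53)), -1.47, 20, 15, array([-110., -701.,  152.]))
((np.float64(18.8), 31, array([ 186., -934.,  145.]), np.float64(-170.9), np.float64(-1.11)), -1.47, 0, 5, array([-110., -701.,  152.]))
((np.float64(19.1), 28, array([-151., -928.,  157.]), np.float64(163.7), np.float64(-1.47)), -1.2, -20, 5, array([ 147., -675.,  101.]))
((np.float64(20.1), 28, array([-152., -916.,  190.]), np.float64(163.0), np.float64(-1.46)), -1.2, -20, 15, array([ 147., -675.,  101.]))
((np.float64(20.4), 31, array([ 184., -910.,  197.]), np.float64(-175.1), np.float64(-1.1)), -1.47, 0, 15, array([-110., -701.,  152.]))
((np.float64(23.0), 31, array([ 279., -912.,  157.]), np.float64(11.6), np.float64(-1.25)), -0.8, -20, 5, array([ 505., -503.,   46.]))
((np.float64(23.9), 30, array([ 281., -887.,  190.]), np.float64(17.8), np.float64(-1.24)), -0.8, -20, 15, array([ 505., -503.,   46.]))
((np.float64(27.7), 26, array([ 624., -722.,  149.]), np.float64(36.4), np.float64(-0.86)), -1.0, 0, 5, array([ 334., -608.,   69.]))
((np.float64(28.5), 25, array([ 604., -705.,  190.]), np.float64(41.2), np.float64(-0.87)), -1.0, 0, 15, array([ 334., -608.,   69.]))
```

```bash
cat > pl2.py <<'E'
from h import *
from sim import *
import itertools
from multiprocessing import Pool
s=read_state();q0=np.array(s['joints'])
def run(a,n=36,trace=False,q=None):
    d0,d1,el,zf=a;q=q0.copy() if q is None else q;best=(99,);tr=[]
    for k in range(n):
        p,M,W,_=fk(q,P0);az=q[0]+np.radians(d0+(d1-d0)*min(1,k/25));e=np.radians(el if p[2]>zf else el+20)
        d=np.array([np.cos(e)*np.cos(az),np.cos(e)*np.sin(az),np.sin(e)]);sh=(M.T@d).round(2)
        q=step(q,sh);i=info(q);tr.append((sh,i[0],i[1],i[2],i[4]))
        if i[1]<best[0]: best=(i[1],k+1,i[0],i[2],q[0].round(2))
    return (tr,best) if trace else (best,a)
if __name__=='__main__':
    A=list(itertools.product((0,10,20,30,40),(-20,-10,0,10),(5,12),(175,)))
    with Pool(8) as P: r=P.map(run,A)
    for x in sorted(r,key=lambda r:r[0][0])[:12]:print(x)
E
timeout 550 python3 pl2.py
```

```text
((np.float64(1.4), 33, array([ 491., -799.,  190.]), np.float64(19.8), np.float64(-0.86)), (20, 0, 12, 175))
((np.float64(1.5), 33, array([ 491., -807.,  177.]), np.float64(2.7), np.float64(-0.86)), (20, 0, 5, 175))
((np.float64(1.9), 33, array([ 227., -921.,  171.]), np.float64(-138.5), np.float64(-1.15)), (30, -20, 5, 175))
((np.float64(2.1), 33, array([ 224., -915.,  186.]), np.float64(-151.1), np.float64(-1.15)), (30, -20, 12, 175))
((np.float64(2.2), 34, array([ 572., -752.,  173.]), np.float64(-136.1), np.float64(-0.74)), (10, 10, 12, 175))
((np.float64(2.3), 34, array([ 566., -758.,  173.]), np.float64(-129.7), np.float64(-0.75)), (10, 10, 5, 175))
((np.float64(5.0), 33, array([ 426., -839.,  188.]), np.float64(16.2), np.float64(-0.96)), (30, -10, 12, 175))
((np.float64(5.4), 32, array([ 295., -891.,  178.]), np.float64(-169.9), np.float64(-1.05)), (20, -10, 5, 175))
((np.float64(5.4), 32, array([ 425., -836.,  168.]), np.float64(37.1), np.float64(-0.96)), (30, -10, 5, 175))
((np.float64(5.7), 32, array([ 296., -884.,  189.]), np.float64(-174.1), np.float64(-1.05)), (20, -10, 12, 175))
((np.float64(8.1), 33, array([ 661., -681.,  166.]), np.float64(35.9), np.float64(-0.68)), (20, 10, 5, 175))
((np.float64(8.2), 33, array([ 347., -872.,  174.]), np.float64(23.6), np.float64(-1.07)), (40, -20, 12, 175))
```

```bash
cat > pl3.py <<'E'
from pl2 import *
tr,b=run((20,0,12,175),n=34,trace=True)
for k,x in enumerate(tr):print(k,x[0],x[1],x[2],x[3],x[4][:5] if k%3==0 else '')
E
python3 pl3.py
```

```text
0 [ 0.    0.23 -0.97] [ -79. -730.  172.] 55.1 101.2 [-1.44  1.32  1.41  0.1  -2.61]
1 [-0.01  0.23 -0.97] [ -56. -729.  195.] 54.1 102.1 
2 [-0.36  0.3  -0.89] [ -30. -731.  196.] 53.1 102.9 
3 [-0.37  0.3  -0.88] [  -6. -732.  196.] 52.0 103.8 [-1.35  1.27  1.41  0.03 -2.61]
4 [-0.38  0.31 -0.87] [  19. -733.  197.] 50.9 104.6 
5 [-0.4   0.32 -0.86] [  43. -734.  197.] 49.7 105.3 
6 [-0.41  0.32 -0.85] [  66. -735.  197.] 48.4 106.1 [-1.27  1.25  1.41 -0.03 -2.58]
7 [-0.43  0.33 -0.84] [  89. -735.  196.] 47.2 106.8 
8 [-0.44  0.33 -0.83] [ 111. -735.  195.] 45.8 107.4 
9 [-0.46  0.34 -0.82] [ 132. -735.  194.] 44.5 108.0 [-1.2   1.23  1.41 -0.07 -2.53]
10 [-0.48  0.34 -0.81] [ 153. -735.  192.] 43.0 108.6 
11 [-0.49  0.35 -0.8 ] [ 173. -735.  191.] 41.5 109.2 
12 [-0.51  0.36 -0.78] [ 193. -735.  190.] 40.0 109.7 [-1.13  1.21  1.41 -0.1  -2.46]
13 [-0.53  0.36 -0.77] [ 211. -736.  188.] 38.4 110.2 
14 [-0.55  0.37 -0.75] [ 230. -736.  186.] 36.7 110.6 
15 [-0.57  0.37 -0.73] [ 248. -737.  184.] 35.0 111.0 [-1.07  1.2   1.41 -0.11 -2.39]
16 [-0.59  0.38 -0.71] [ 265. -738.  181.] 3
[... 423 characters left out ...]
5] [ 370. -754.  180.] 19.8 112.4 
24 [-0.75  0.41 -0.52] [ 384. -760.  177.] 17.7 112.2 [-0.94  1.16  1.41 -0.09 -2.11]
25 [-0.77  0.42 -0.49] [ 398. -765.  174.] 15.5 111.9 
26 [-0.59  0.35 -0.73] [ 407. -766.  190.] 13.4 111.4 
27 [-0.79  0.44 -0.42] [ 421. -772.  186.] 11.2 110.6 [-0.91  1.15  1.41 -0.06 -2.02]
28 [-0.8   0.46 -0.39] [ 436. -778.  182.] 9.0 109.2 
29 [-0.81  0.47 -0.35] [ 450. -785.  179.] 6.8 106.6 
30 [-0.82  0.48 -0.31] [ 465. -791.  176.] 4.6 101.2 [-0.88  1.16  1.41 -0.04 -1.89]
31 [-0.82  0.5  -0.28] [ 481. -798.  173.] 2.5 85.3 
32 [-0.7   0.44 -0.56] [ 491. -799.  190.] 1.4 19.8 
33 [-0.83  0.52 -0.2 ] [ 507. -806.  186.] 2.9 -32.8 [-0.85  1.15  1.41 -0.01 -1.78]
```

Emit:
jog_arm(
  increments=[
    [0,0.23,-0.97,0],
  ],
)

```text
clock: 32.67
position: [-80.8, -729.1, 169.1]
ee_rot: [0.594, 0.657, 0.279, -0.372]
contact_force: [-0.8, -0.6, 0.1]
gripper_width: 85.3
```

Emit:
jog_arm(
  increments=[
    [0,0.23,-0.97,0],
  ],
)

```text
clock: 32.8
position: [-54.9, -726.8, 195.7]
ee_rot: [0.594, 0.662, 0.27, -0.369]
contact_force: [1.2, 0.4, 1.0]
gripper_width: 85.3
```

Emit:
jog_arm(
  increments=[
    [-0.36,0.3,-0.89,0],
  ],
)

```text
clock: 32.92
position: [-28.9, -728.9, 198.9]
ee_rot: [0.595, 0.667, 0.26, -0.365]
contact_force: [-0.1, -0.6, 1.1]
gripper_width: 85.0
```

Emit:
jog_arm(
  increments=[
    [-0.37,0.3,-0.88,0],
  ],
)

```text
clock: 33.05
position: [-3.6, -731.4, 197.2]
ee_rot: [0.596, 0.673, 0.25, -0.36]
contact_force: [-0.2, -0.2, -0.2]
gripper_width: 85.3
```

Emit:
jog_arm(
  increments=[
    [-0.38,0.31,-0.87,0],
  ],
)

```text
clock: 33.17
position: [20.5, -733.0, 196.3]
ee_rot: [0.597, 0.678, 0.24, -0.355]
contact_force: [-0.8, 0.2, 0.3]
gripper_width: 85.2
```

Emit:
jog_arm(
  increments=[
    [-0.4,0.32,-0.86,0],
  ],
)

```text
clock: 33.3
position: [44.1, -734.1, 195.1]
ee_rot: [0.598, 0.683, 0.231, -0.35]
contact_force: [0.0, -1.0, 0.8]
gripper_width: 85.6
```

Emit:
jog_arm(
  increments=[
    [-0.41,0.32,-0.85,0],
  ],
)

```text
clock: 33.42
position: [66.9, -734.7, 194.1]
ee_rot: [0.599, 0.688, 0.222, -0.345]
contact_force: [-0.3, -0.6, -0.1]
gripper_width: 85.3
```

Emit:
jog_arm(
  increments=[
    [-0.43,0.33,-0.84,0],
  ],
)

```text
clock: 33.55
position: [89.4, -735.0, 192.8]
ee_rot: [0.6, 0.692, 0.213, -0.339]
contact_force: [-0.4, -0.4, 0.1]
gripper_width: 85.2
```

Emit:
jog_arm(
  increments=[
    [-0.44,0.33,-0.83,0],
  ],
)

```text
clock: 33.67
position: [111.2, -735.1, 191.6]
ee_rot: [0.602, 0.697, 0.204, -0.332]
contact_force: [0.4, 0.6, 0.2]
gripper_width: 85.8
```

Emit:
jog_arm(
  increments=[
    [-0.46,0.34,-0.82,0],
  ],
)

```text
clock: 33.8
position: [132.5, -735.2, 190.1]
ee_rot: [0.604, 0.701, 0.196, -0.325]
contact_force: [0.3, 0.9, 0.1]
gripper_width: 85.4
```

```bash
python3 t2.py
python3 - <<'E'
from pl2 import *
for a in ((12,0,12,175),(8,0,12,175),(16,0,12,175),(5,0,12,175),(5,5,12,175),(20,-10,12,175)):
    print(run(a,n=26))
E
```

```text
t 33.8 pos [ 132.5 -735.2  190.1] q [ 0.604  0.701  0.196 -0.325] 
j [-1.195  1.232  1.407 -0.07  -2.522 -1.838] F [0.3 0.9 0.1] M [-1.3  -0.41  0.03] w 85.4
Rt
 [[-0.06   0.974 -0.22 ]
 [ 0.719  0.195  0.667]
 [ 0.692 -0.118 -0.712]]
tau 44.59 psi 108.2
-90 15 tool dir [-0.52 -0.22 -0.83]
-100 15 tool dir [-0.5  -0.38 -0.78]
-90 30 tool dir [-0.28 -0.23 -0.93]
W [ 348. -882.  422.] J5 [ 200. -942.  411.] e 15.4 azW -68.5
((np.float64(2.9), 23, array([ 542., -762.,  190.]), np.float64(36.4), np.float64(-0.8)), (12, 0, 12, 175))
((np.float64(0.5), 23, array([ 496., -794.,  189.]), np.float64(41.4), np.float64(-0.84)), (8, 0, 12, 175))
((np.float64(5.3), 23, array([ 592., -733.,  173.]), np.float64(36.6), np.float64(-0.75)), (16, 0, 12, 175))
((np.float64(1.3), 23, array([ 461., -818.,  183.]), np.float64(-155.0), np.float64(-0.88)), (5, 0, 12, 175))
((np.float64(0.4), 23, array([ 505., -788.,  187.]), np.float64(140.8), np.float64(-0.83)), (5, 5, 12, 175))
((np.float64(5.4), 23, array([ 553., -764.,  173.]), np.float64(32.5), np.float64(-0.81)), (20, -10, 12, 175))
```

Run:
```python
from pl2 import *
tr,b=run((8,0,12,175),n=23,trace=True)
for k,x in enumerate(tr):print(k,x[0],x[1],x[2],x[3])
```

```text
0 [-0.5   0.28 -0.82] [ 150. -737.  189.] 43.1 108.9
1 [-0.51  0.29 -0.81] [ 166. -738.  187.] 41.6 109.5
2 [-0.53  0.3  -0.79] [ 183. -739.  186.] 40.0 110.0
3 [-0.55  0.31 -0.78] [ 200. -740.  184.] 38.4 110.6
4 [-0.57  0.32 -0.76] [ 216. -742.  182.] 36.8 111.1
5 [-0.59  0.33 -0.74] [ 233. -744.  180.] 35.1 111.6
6 [-0.6   0.34 -0.72] [ 249. -746.  178.] 33.3 112.1
7 [-0.62  0.35 -0.7 ] [ 265. -748.  176.] 31.5 112.6
8 [-0.64  0.37 -0.68] [ 282. -750.  174.] 29.6 113.0
9 [-0.4   0.29 -0.87] [ 294. -747.  191.] 27.8 113.4
10 [-0.67  0.39 -0.63] [ 310. -750.  188.] 25.9 113.8
11 [-0.69  0.4  -0.6 ] [ 326. -753.  184.] 24.0 114.2
12 [-0.7   0.41 -0.58] [ 343. -757.  181.] 21.9 114.5
13 [-0.72  0.42 -0.55] [ 359. -760.  178.] 19.9 114.8
14 [-0.73  0.44 -0.52] [ 375. -764.  175.] 17.8 115.1
15 [-0.75  0.45 -0.49] [ 391. -768.  172.] 15.7 115.2
16 [-0.57  0.37 -0.73] [ 403. -767.  189.] 13.6 115.4
17 [-0.77  0.47 -0.42] [ 419. -772.  185.] 11.4 115.3
18 [-0.78  0.48 -0.39] [ 436. -777.  181.] 9.2 115.1
19 [-0.79  0.49 -0.36] [ 452. -783.  178.] 7.0 114.5
20 [-0.8   0.5  -0.32] [ 468. -788.  175.] 4.7 112.9
21 [-0.81  0.51 -0.28] [ 485. -794.  172.] 2.4 107.7
22 [-0.69  0.45 -0.56] [ 496. -794.  189.] 0.5 41.4
```

Emit:
jog_arm(
  increments=[
    [-0.5,0.28,-0.82,0],
  ],
)

```text
clock: 33.92
position: [149.7, -736.3, 188.1]
ee_rot: [0.605, 0.706, 0.187, -0.317]
contact_force: [-0.1, -0.7, 0.1]
gripper_width: 85.3
```

Emit:
jog_arm(
  increments=[
    [-0.51,0.29,-0.81,0],
  ],
)

```text
clock: 34.05
position: [166.1, -737.5, 186.1]
ee_rot: [0.607, 0.71, 0.178, -0.308]
contact_force: [-0.1, 0.4, -0.1]
gripper_width: 85.5
```

Emit:
jog_arm(
  increments=[
    [-0.53,0.3,-0.79,0],
  ],
)

```text
clock: 34.17
position: [182.8, -738.8, 183.9]
ee_rot: [0.61, 0.714, 0.169, -0.299]
contact_force: [-0.1, 0.1, -0.3]
gripper_width: 85.1
```

Emit:
jog_arm(
  increments=[
    [-0.55,0.31,-0.78,0],
  ],
)

```text
clock: 34.3
position: [199.5, -740.2, 181.5]
ee_rot: [0.612, 0.718, 0.16, -0.289]
contact_force: [-0.5, -0.2, -0.3]
gripper_width: 85.6
```

Emit:
jog_arm(
  increments=[
    [-0.57,0.32,-0.76,0],
  ],
)

```text
clock: 34.42
position: [216.0, -741.8, 179.0]
ee_rot: [0.614, 0.723, 0.151, -0.279]
contact_force: [0.4, -0.3, 0.7]
gripper_width: 85.5
```

Emit:
jog_arm(
  increments=[
    [-0.59,0.33,-0.74,0],
  ],
)

```text
clock: 34.55
position: [232.3, -743.6, 176.1]
ee_rot: [0.617, 0.726, 0.142, -0.268]
contact_force: [-0.5, -0.2, 0.6]
gripper_width: 85.0
```

Emit:
jog_arm(
  increments=[
    [-0.6,0.34,-0.72,0],
  ],
)

```text
clock: 34.67
position: [248.7, -745.4, 173.4]
ee_rot: [0.619, 0.73, 0.133, -0.257]
contact_force: [-0.6, 0.7, -0.3]
gripper_width: 85.3
```

Emit:
jog_arm(
  increments=[
    [-0.62,0.35,-0.7,0],
  ],
)

```text
clock: 34.8
position: [264.8, -747.6, 170.7]
ee_rot: [0.621, 0.734, 0.125, -0.244]
contact_force: [0.6, 0.2, 0.3]
gripper_width: 85.6
```

Emit:
jog_arm(
  increments=[
    [-0.64,0.37,-0.68,0],
  ],
)

```text
clock: 34.92
position: [281.3, -749.8, 167.7]
ee_rot: [0.623, 0.738, 0.116, -0.232]
contact_force: [0.2, -0.5, 1.1]
gripper_width: 85.5
```

Emit:
jog_arm(
  increments=[
    [-0.4,0.29,-0.87,0],
  ],
)

```text
clock: 35.05
position: [293.7, -746.6, 182.0]
ee_rot: [0.625, 0.741, 0.109, -0.221]
contact_force: [0.3, 0.9, -0.7]
gripper_width: 85.6
```

Emit:
jog_arm(
  increments=[
    [-0.67,0.39,-0.63,0],
  ],
)

```text
clock: 35.17
position: [309.2, -749.3, 183.3]
ee_rot: [0.628, 0.744, 0.099, -0.206]
contact_force: [-0.2, 0.2, 0.2]
gripper_width: 85.4
```

Emit:
jog_arm(
  increments=[
    [-0.69,0.4,-0.6,0],
  ],
)

```text
clock: 35.3
position: [326.5, -753.3, 176.5]
ee_rot: [0.63, 0.747, 0.09, -0.191]
contact_force: [-0.1, -0.1, -0.2]
gripper_width: 85.5
```

Emit:
jog_arm(
  increments=[
    [-0.7,0.41,-0.58,0],
  ],
)

```text
clock: 35.42
position: [342.9, -756.8, 172.0]
ee_rot: [0.632, 0.75, 0.082, -0.177]
contact_force: [-0.3, 0.5, -1.1]
gripper_width: 85.2
```

Emit:
jog_arm(
  increments=[
    [-0.72,0.42,-0.55,0],
  ],
)

```text
clock: 35.55
position: [358.8, -760.6, 168.1]
ee_rot: [0.634, 0.753, 0.074, -0.162]
contact_force: [0.2, 0.5, 0.6]
gripper_width: 85.8
```

```bash
python3 t2.py
python3 - <<'E'
from pl2 import *
for a in ((2,0,12,175),(5,5,12,175),(8,8,12,175),(0,0,12,175),(-5,-5,12,175),(-10,-10,12,175)):
    tr,b=run(a,n=11,trace=True);print(a,b,[list(x[0]) for x in tr][:b[1]])
E
```

```text
t 35.55 pos [ 358.8 -760.6  168.1] q [ 0.634  0.753  0.074 -0.162] 
j [-0.961  1.181  1.407 -0.07  -2.148 -2.037] F [0.2 0.5 0.6] M [-0.66 -0.27 -0.05] w 85.8
Rt
 [[-0.144  0.978 -0.15 ]
 [ 0.93   0.186  0.316]
 [ 0.337 -0.094 -0.937]]
tau 20.48 psi 115.3
-90 15 tool dir [-0.81 -0.2  -0.55]
-100 15 tool dir [-0.77 -0.36 -0.52]
-90 30 tool dir [-0.64 -0.21 -0.74]
W [ 534. -765.  469.] J5 [ 405. -859.  458.] e 18.3 azW -55.1
(2, 0, 12, 175) (np.float64(0.8), 9, array([ 491., -798.,  177.]), np.float64(105.5), np.float64(-0.85)) [[np.float64(-0.53), np.float64(0.32), np.float64(-0.79)], [np.float64(-0.76), np.float64(0.42), np.float64(-0.5)], [np.float64(-0.77), np.float64(0.44), np.float64(-0.47)], [np.float64(-0.78), np.float64(0.45), np.float64(-0.44)], [np.float64(-0.61), np.float64(0.38), np.float64(-0.69)], [np.float64(-0.8), np.float64(0.48), np.float64(-0.37)], [np.float64(-0.81), np.float64(0.49), np.float64(-0.33)], [np.float64(-0.81), np.float64(0.5), np.float64(-0.3)], [np.float64(-0.82), np.float64(0.52), np.float64(-0.26)]]
(5, 5, 12, 175) (np.float64(1.1), 9, array([ 516.
[... 2440 characters left out ...]
t64(-0.3)], [np.float64(-0.89), np.float64(0.37), np.float64(-0.26)]]
(-10, -10, 12, 175) (np.float64(1.3), 9, array([ 397., -852.,  175.]), np.float64(-175.0), np.float64(-0.96)) [[np.float64(-0.59), np.float64(0.16), np.float64(-0.79)], [np.float64(-0.83), np.float64(0.22), np.float64(-0.51)], [np.float64(-0.85), np.float64(0.23), np.float64(-0.47)], [np.float64(-0.87), np.float64(0.23), np.float64(-0.44)], [np.float64(-0.7), np.float64(0.18), np.float64(-0.69)], [np.float64(-0.9), np.float64(0.24), np.float64(-0.37)], [np.float64(-0.91), np.float64(0.24), np.float64(-0.33)], [np.float64(-0.92), np.float64(0.25), np.float64(-0.29)], [np.float64(-0.93), np.float64(0.25), np.float64(-0.26)]]
```

Follow the (2,0) plan for eight rows, then fine-tune.

Emit:
jog_arm(
  increments=[
    [-0.53,0.32,-0.79,0],
  ],
)

```text
clock: 35.67
position: [369.1, -759.1, 181.6]
ee_rot: [0.635, 0.755, 0.067, -0.149]
contact_force: [-0.1, 0.3, -0.9]
gripper_width: 85.4
```

Emit:
jog_arm(
  increments=[
    [-0.76,0.42,-0.5,0],
  ],
)

```text
clock: 35.8
position: [382.8, -764.2, 183.0]
ee_rot: [0.637, 0.757, 0.058, -0.131]
contact_force: [0.4, 0.0, 0.7]
gripper_width: 85.2
```

Emit:
jog_arm(
  increments=[
    [-0.77,0.44,-0.47,0],
  ],
)

```text
clock: 35.92
position: [399.1, -769.9, 176.8]
ee_rot: [0.639, 0.759, 0.05, -0.114]
contact_force: [-0.4, -0.3, -0.6]
gripper_width: 85.9
```

Emit:
jog_arm(
  increments=[
    [-0.78,0.45,-0.44,0],
  ],
)

```text
clock: 36.05
position: [414.7, -775.4, 173.0]
ee_rot: [0.64, 0.761, 0.042, -0.097]
contact_force: [0.2, -0.4, 0.2]
gripper_width: 85.4
```

Emit:
jog_arm(
  increments=[
    [-0.61,0.38,-0.69,0],
  ],
)

```text
clock: 36.17
position: [425.7, -774.8, 186.3]
ee_rot: [0.641, 0.762, 0.035, -0.082]
contact_force: [1.3, 0.2, 0.1]
gripper_width: 85.4
```

Emit:
jog_arm(
  increments=[
    [-0.8,0.48,-0.37,0],
  ],
)

```text
clock: 36.3
position: [440.8, -780.3, 188.0]
ee_rot: [0.642, 0.763, 0.026, -0.062]
contact_force: [0.5, -0.1, 0.5]
gripper_width: 85.9
```

Emit:
jog_arm(
  increments=[
    [-0.81,0.49,-0.33,0],
  ],
)

```text
clock: 36.42
position: [457.7, -786.9, 182.5]
ee_rot: [0.643, 0.764, 0.018, -0.044]
contact_force: [0.4, -0.0, 0.3]
gripper_width: 85.6
```

Emit:
jog_arm(
  increments=[
    [-0.81,0.5,-0.3,0],
  ],
)

```text
clock: 36.55
position: [474.2, -793.1, 179.1]
ee_rot: [0.644, 0.765, 0.01, -0.024]
contact_force: [0.9, 0.1, 0.7]
gripper_width: 85.0
```

```bash
python3 t2.py
python3 - <<'E'
from pl2 import *
for a in ((2,0,12,175),(12,12,12,175),(-12,-12,12,175),(25,25,12,175),(-25,-25,12,175),(0,0,25,175)):
    tr,b=run(a,n=3,trace=True);print(a,[(x[0],x[1],x[2],x[3]) for x in tr])
E
```

```text
t 36.55 pos [ 474.2 -793.1  179.1] q [ 0.644  0.765  0.01  -0.024] 
j [-0.862  1.158  1.408 -0.013 -1.872 -2.112] F [0.9 0.1 0.7] M [-0.12 -0.03 -0.01] w 85.0
Rt
 [[-0.17   0.985 -0.024]
 [ 0.984  0.171  0.047]
 [ 0.051 -0.016 -0.999]]
tau 3.03 psi 117.2
-90 15 tool dir [-0.94 -0.17 -0.3 ]
-100 15 tool dir [-0.89 -0.33 -0.3 ]
-90 30 tool dir [-0.83 -0.16 -0.54]
W [ 603. -703.  491.] J5 [ 482. -808.  489.] e 19.6 azW -49.4
(2, 0, 12, 175) [(array([-0.81,  0.53, -0.26]), array([ 491., -798.,  176.]), np.float64(0.7), np.float64(112.3)), (array([-0.81,  0.54, -0.22]), array([ 509., -804.,  174.]), np.float64(1.6), np.float64(-57.3)), (array([-0.72,  0.48, -0.51]), array([ 521., -804.,  190.]), np.float64(3.9), np.float64(-58.9))]
(12, 12, 12, 175) [(array([-0.71,  0.66, -0.25]), array([ 499., -793.,  177.]), np.float64(0.8), np.float64(111.6)), (array([-0.7 ,  0.68, -0.22]), array([ 524., -792.,  174.]), np.float64(1.4), np.float64(-54.0)), (array([-0.61,  0.61, -0.51]), array([ 543., -787.,  192.]), np.float64(3.6), np.float64(-56.6))]
(-12, -12, 12, 175) [(array([-0.91,  0.31, -0.26])
[... 503 characters left out ...]
0.19]), array([ 576., -765.,  177.]), np.float64(2.9), np.float64(-52.9))]
(-25, -25, 12, 175) [(array([-0.96,  0.1 , -0.26]), array([ 468., -812.,  177.]), np.float64(0.8), np.float64(117.5)), (array([-0.97,  0.08, -0.22]), array([ 461., -831.,  174.]), np.float64(1.5), np.float64(-64.5)), (array([-0.86,  0.06, -0.51]), array([ 452., -844.,  191.]), np.float64(3.8), np.float64(-64.6))]
(0, 0, 25, 175) [(array([-0.76,  0.46, -0.47]), array([ 487., -796.,  189.]), np.float64(0.7), np.float64(112.8)), (array([-0.77,  0.47, -0.43]), array([ 499., -800.,  198.]), np.float64(1.6), np.float64(-58.2)), (array([-0.78,  0.49, -0.4 ]), array([ 512., -803.,  207.]), np.float64(4.0), np.float64(-59.5))]
```

Emit:
jog_arm(
  increments=[
    [-0.71,0.66,-0.25,0],
  ],
)

```text
clock: 36.67
position: [498.3, -793.9, 176.5]
ee_rot: [0.645, 0.764, 0.003, -0.006]
contact_force: [-0.3, 0.2, -0.3]
gripper_width: 85.7
```

```bash
cat > t.py <<'E'
from h import *
from kin import *
s=st();M=R.from_quat(s['ee_rot']).as_matrix()
w=[(530,-400,220),(555,5,200)]
path(s['joints'],M,s['position'],w,rolls=[-60,-102]);plan(w)
E
python3 t2.py|sed -n 6p; python3 t.py
```

```text
[ 0.013 -0.003 -1.   ]]
t 36.675 pos [ 498.3 -793.9  176.5] q [ 0.645  0.764  0.003 -0.006] 
j [-0.84   1.162  1.408 -0.005 -1.829 -2.133] F [-0.3  0.2 -0.3] M [-0.05  0.02  0.  ] w 85.7
Rt
 [[-0.168  0.986 -0.005]
 [ 0.986  0.168  0.012]
 [ 0.013 -0.003 -1.   ]]
[ 530. -400.  220.] -60 n 13 bad 0 maxdq 0.29 q [-0.41  0.46  0.13 -0.01 -1.25 -1.51] W [ 595. -257.  531.] J5 [ 532. -404.  530.]
[555.   5. 200.] -102 n 14 bad 0 maxdq 0.05 q [ 0.29  0.28 -0.19 -0.01 -1.1  -1.48] W [511. 155. 512.] J5 [557.   1. 510.]
to [ 530. -400.  220.] shift m [ 0.3835  0.0975 -0.0388] leg rows 6.4
to [555.   5. 200.] shift m [ 0.7782  0.1904 -0.0139] leg rows 6.5
```

Tilt is 0.75°, good enough. Moving over the jar with the jaws turned across the block.

Emit:
jog_arm(
  increments=[
    [0.05,0.014,-0.006,-10],
    [0.11,0.028,-0.012,-20],
    [0.165,0.042,-0.018,-30],
    [0.22,0.056,-0.024,-40],
    [0.275,0.07,-0.03,-50],
    [0.33,0.084,-0.035,-60],
    [0.39,0.098,-0.039,-70],
    [0.45,0.113,-0.035,-80],
    [0.51,0.127,-0.031,-90],
    [0.57,0.141,-0.027,-100],
  ],
)

```text
clock: 37.92
position: [542.0, -210.5, 213.2]
ee_rot: [-0.174, 0.985, 0.005, 0.001]
contact_force: [0.8, 0.8, 0.8]
gripper_width: 85.7
```

```bash
cat > t.py <<'E'
from h import *
s=st();plan([(562,5,200)])
E
python3 t.py
```

```text
t 37.925 pos [ 542.  -210.5  213.2] q [-0.174  0.985  0.005  0.001] 
j [-0.098  0.317 -0.104 -0.012 -1.151 -1.118] F [0.8 0.8 0.8] M [ 0.04 -0.12  0.03] w 85.7
Rt
 [[-0.939 -0.343  0.001]
 [-0.343  0.939  0.011]
 [-0.004  0.01  -1.   ]]
to [562.   5. 200.] shift m [-0.0925  0.1954  0.0156] leg rows 3.5
```

Emit:
jog_arm(
  increments=[
    [-0.024,0.05,0.004,0],
    [-0.05,0.105,0.008,0],
    [-0.075,0.16,0.012,0],
    [-0.092,0.195,0.016,0],
    [-0.092,0.195,0.016,0],
  ],
)

```text
clock: 38.55
position: [562.5, 7.0, 201.4]
ee_rot: [-0.176, 0.984, 0.005, 0.003]
contact_force: [0.1, -0.7, 0.7]
gripper_width: 85.6
```

```bash
cat > t.py <<'E'
from h import *
im,s=snap('wrist','w20.png');st()
for P in ((562.3,5,110),(562.3,5,78),(562.3+27.5,5,110),(562.3-27.5,5,110)):print(P,wproj(P,s).round(1))
E
python3 t.py
```

```text
t 38.6 pos [562.3   5.7 201.3] q [-0.175  0.984  0.005  0.003] 
j [ 0.293  0.29  -0.174 -0.011 -1.1   -1.506] F [ 0.3 -0.8  1.1] M [-0.03  0.02  0.01] w 85.4
Rt
 [[-0.939 -0.345  0.004]
 [-0.345  0.938  0.012]
 [-0.008  0.009 -1.   ]]
(562.3, 5, 110) [312.  232.4]
(562.3, 5, 78) [311.8 220.8]
(589.8, 5, 110) [298.7 267.2]
(534.8, 5, 110) [326.1 195.6]
```

View pics/w20.png

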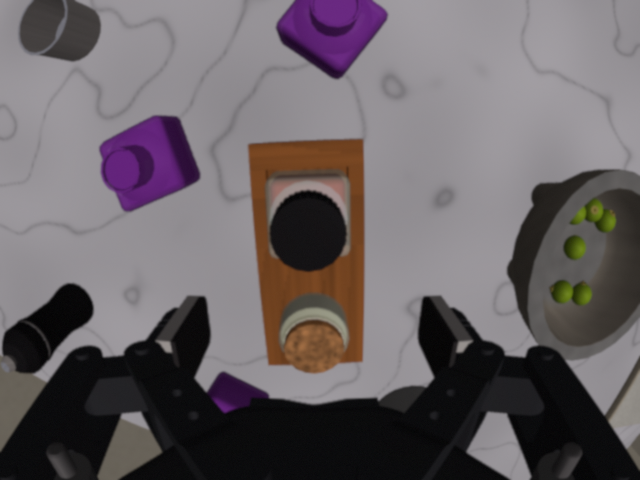

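Crown centre is at (309,232) against a predicted (312,232), so about 2 mm off. All six tomatillos are in the bowl and the cup stands upright. I'll descend part way and check the finger height in the side view.

Emit:
jog_arm(
  increments=[
    [0,-0.001,0.03,0],
    [0,-0.002,0.065,0],
    [0,-0.002,0.095,0],
    [0,-0.002,0.106,0],
    [0,-0.002,0.106,0],
  ],
)

```text
clock: 39.22
position: [563.9, 4.3, 95.8]
ee_rot: [-0.175, 0.985, 0.005, 0.003]
contact_force: [1.3, 0.6, 0.3]
gripper_width: 85.8
```

```bash
cat > t.py <<'E'
from h import *
im,s=snap('side','s21.png');st();w,_=snap('wrist','w21.png')
cv2.imwrite('pics/c21.png',np.hstack([cv2.resize(im[200:300,260:380],(480,400),interpolation=3),cv2.resize(w[180:400,180:460],(320,251),interpolation=3)[:251].copy() if 0 else cv2.resize(w[160:440,180:404],(320,400),interpolation=3)]))
M=R.from_quat(s['ee_rot']).as_matrix()
for z in (-40,-20,0,17):
    print(z,[((proj('side',s['position']+M@np.array([0,y,z]))-[260,200])*4).round() for y in (-42,42)])
print((proj('side',(562,5,110))-[260,200])*4)
E
python3 t.py
```

```text
t 39.275 pos [564.4   4.6  96.6] q [-0.175  0.985  0.005  0.004] 
j [ 0.29   0.398 -0.306 -0.012 -0.858 -1.501] F [-0.4  0.2  0.3] M [ 0.02 -0.01  0.02] w 85.4
Rt
 [[-0.939 -0.345  0.006]
 [-0.345  0.939  0.012]
 [-0.01   0.009 -1.   ]]
-40 [array([249.,  73.]), array([220., 164.])]
-20 [array([248.,  94.]), array([219., 184.])]
0 [array([247., 115.]), array([219., 205.])]
17 [array([246., 132.]), array([218., 222.])]
[235.24584316 146.24225051]
```

View pics/c21.png

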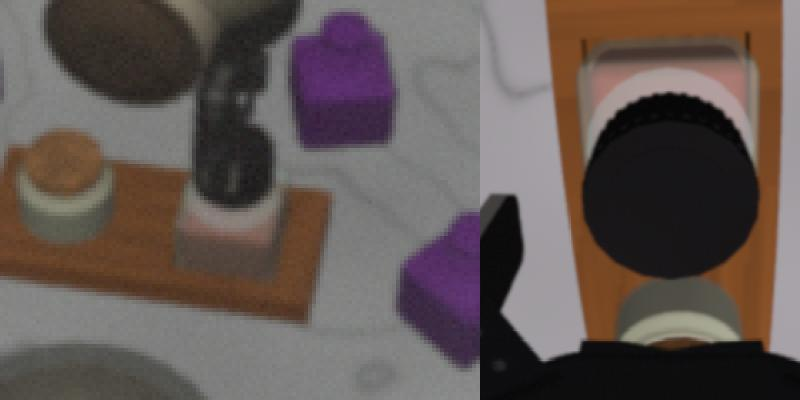

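```bash
python3 -c "
from h import *
s=read_state();print(s['position'].round(1),wproj((562.5,4,110),s),watz(313,300,110,s))"
```

```text
[564.6   4.8  96.9] [317.29063629 298.28308466] [563.88908315   2.57033928 110.        ]
```

Emit:
jog_arm(
  increments=[
    [0.001,-0.001,0.008,0],
    [0.0015,-0.001,0.014,0],
    [0.0015,-0.001,0.0165,0],
    [0.0015,-0.001,0.0165,0],
  ],
)

```text
clock: 39.83
position: [563.6, 3.6, 80.1]
ee_rot: [-0.175, 0.984, 0.005, 0.004]
contact_force: [-0.1, 0.1, -0.2]
gripper_width: 85.2
```

Emit:
jog_arm(
  increments=[
    [0,0,0,0],
    [0,0,0,0],
    [0,0,0,0],
    [0,0,0,0],
    [0,0,0,0],
    [0,0,0,0],
  ],
  hand=-1,
)

```text
clock: 40.58
position: [563.7, 3.7, 80.7]
ee_rot: [-0.175, 0.984, 0.005, 0.005]
contact_force: [-2.2, 1.9, 5.8]
gripper_width: 51.8
```

```bash
python3 t.py
```

```text
t 40.625 pos [563.7   3.7  80.7] q [-0.175  0.984  0.005  0.005] 
j [ 0.289  0.416 -0.325 -0.013 -0.82  -1.498] F [-2.4  0.8  5.4] M [ 0.35  0.62 -0.01] w 52.1
Rt
 [[-0.938 -0.345  0.007]
 [-0.345  0.938  0.012]
 [-0.011  0.009 -1.   ]]
-40 [array([249.,  88.]), array([221., 179.])]
-20 [array([248., 109.]), array([220., 199.])]
0 [array([247., 129.]), array([219., 219.])]
17 [array([246., 146.]), array([219., 236.])]
[235.24584316 146.24225051]
```

View pics/c21.png

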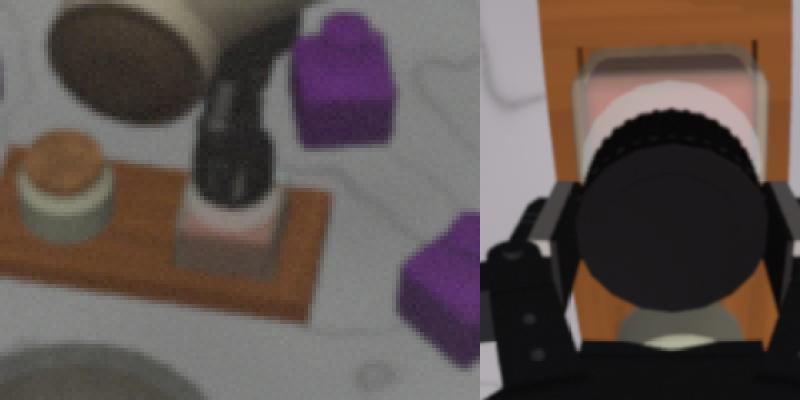

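Emit:
jog_arm(
  increments=[
    [0,0,0.003,0],
    [0,0,0.006,0],
    [0,0,0.008,0],
  ],
)

```text
clock: 41.05
position: [563.7, 3.7, 74.3]
ee_rot: [-0.176, 0.984, 0.005, 0.005]
contact_force: [-4.9, 0.8, 14.1]
gripper_width: 51.7
```

```bash
python3 -c "
from h import *
st()"
```

```text
t 41.05 pos [563.7   3.7  74.3] q [-0.176  0.984  0.005  0.005] 
j [ 0.289  0.424 -0.331 -0.012 -0.805 -1.498] F [-4.9  0.8 14.1] M [ 0.36  1.59 -0.06] w 51.7
Rt
 [[-0.938 -0.346  0.007]
 [-0.346  0.938  0.011]
 [-0.011  0.008 -1.   ]]
```

Emit:
jog_arm(
  increments=[
    [0,0,0.004,-2],
    [0,0,0.004,-9],
    [0,0,0.004,-17],
    [0,0,0.004,-25],
    [0,0,0.004,-33],
    [0,0,0.004,-41],
    [0,0,0.004,-49],
    [0,0,0.004,-56],
    [0,0,0.004,-61],
    [0,0,0.004,-61],
  ],
)

```text
clock: 42.3
position: [565.9, 3.7, 74.1]
ee_rot: [-0.652, 0.758, 0.0, 0.008]
contact_force: [-3.5, 0.5, 18.5]
gripper_width: 52.2
```

```bash
python3 t.py
```

```text
t 42.35 pos [565.9   3.7  74.1] q [-0.652  0.758  0.     0.008] 
j [ 0.289  0.425 -0.331 -0.01  -0.799 -0.433] F [-5.2 -0.  18.5] M [0.25 1.43 0.02] w 51.9
Rt
 [[-0.15  -0.989  0.013]
 [-0.989  0.15   0.011]
 [-0.013 -0.011 -1.   ]]
-40 [array([186., 107.]), array([281., 171.])]
-20 [array([185., 127.]), array([279., 191.])]
0 [array([185., 147.]), array([278., 211.])]
17 [array([184., 164.]), array([277., 227.])]
[235.24584316 146.24225051]
```

View pics/w21.png

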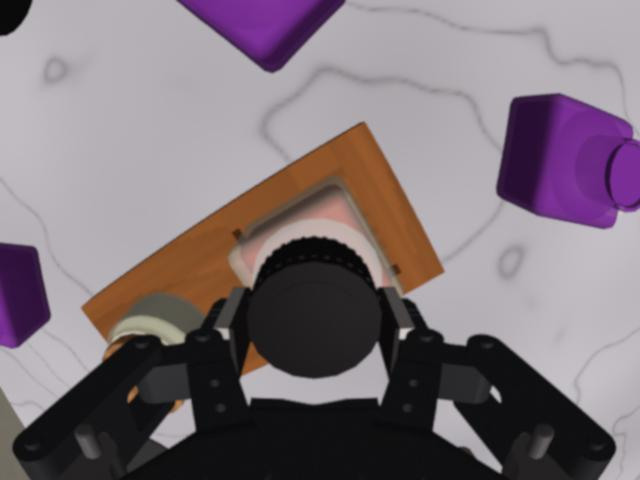

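Emit:
jog_arm(
  increments=[
    [0,0,-0.003,0],
    [0,0,-0.007,0],
    [0,0,-0.011,0],
    [0,0,-0.015,0],
  ],
)

```text
clock: 42.9
position: [565.4, 3.4, 88.6]
ee_rot: [-0.652, 0.758, 0.0, 0.008]
contact_force: [0.6, 0.1, -0.7]
gripper_width: 52.4
```

```bash
python3 t.py
```

```text
t 42.95 pos [565.6   3.4  89.1] q [-0.652  0.758  0.     0.008] 
j [ 0.289  0.406 -0.316 -0.009 -0.833 -0.433] F [ 0.  -0.3  0.1] M [ 0.01  0.29 -0.07] w 52.1
Rt
 [[-0.15  -0.989  0.012]
 [-0.989  0.15   0.011]
 [-0.013 -0.011 -1.   ]]
-40 [array([186.,  92.]), array([282., 156.])]
-20 [array([186., 112.]), array([281., 176.])]
0 [array([186., 133.]), array([279., 197.])]
17 [array([185., 150.]), array([278., 213.])]
[235.24584316 146.24225051]
```

View pics/c21.png

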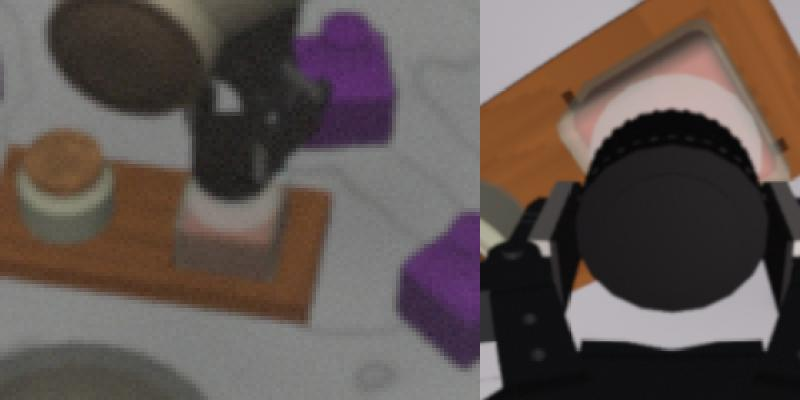

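Emit:
jog_arm(
  increments=[
    [0,0,-0.008,0],
    [0,0,-0.018,0],
    [0,0,-0.03,0],
    [0,0,-0.045,0],
    [0,0,-0.06,0],
    [0,0,-0.075,0],
    [0,0,-0.085,0],
    [0,0,-0.085,0],
  ],
)

```text
clock: 44.0
position: [565.0, 2.7, 174.9]
ee_rot: [-0.652, 0.758, -0.0, 0.009]
contact_force: [-0.5, -1.1, -0.6]
gripper_width: 51.8
```

```bash
cat >> t.py <<'E'
top,_=snap('top','t22.png')
cv2.imwrite('pics/c22.png',np.hstack([cv2.resize(im[180:300,240:384],(480,400),interpolation=3),cv2.resize(top[200:300,280:360],(320,400),interpolation=3)]))
E
python3 t.py
```

```text
t 44.05 pos [564.4   2.6 174.1] q [-0.652  0.758  0.     0.008] 
j [ 0.288  0.313 -0.216 -0.008 -1.028 -0.434] F [-0.4 -0.4 -0.8] M [ 0.01  0.01 -0.01] w 52.1
Rt
 [[-0.151 -0.989  0.012]
 [-0.989  0.151  0.011]
 [-0.013 -0.011 -1.   ]]
-40 [array([187.,  -3.]), array([288.,  61.])]
-20 [array([187.,  19.]), array([286.,  84.])]
0 [array([186.,  42.]), array([285., 106.])]
17 [array([186.,  60.]), array([283., 125.])]
[235.24584316 146.24225051]
```

View pics/w21.png

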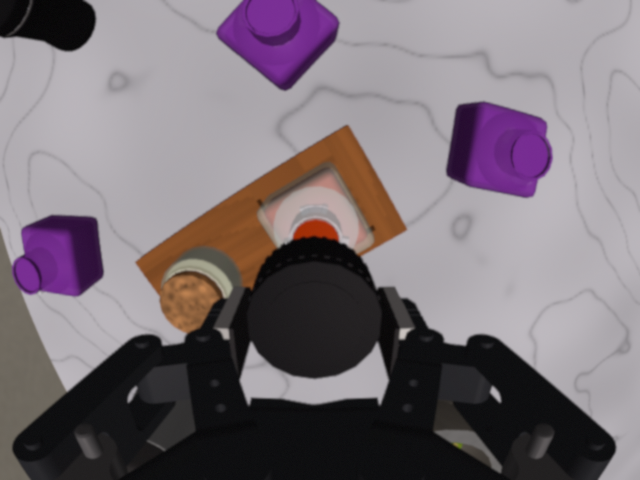

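View pics/c22.png

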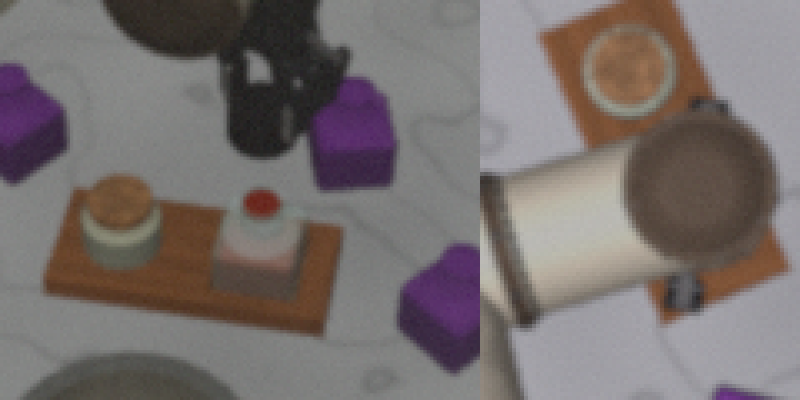

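```bash
python3 -c "
from h import *
s=read_state();print(atz('side',318.6,240.9,98),watz(316,228,98,s),s['position'])
im,_=snap('top','t23.png');w,_=snap('side','s23.png')"
```

```text
[559.80115257   9.10216989  98.        ] [562.90818453  -7.24212351  98.        ] [564.03707988   2.4769438  173.24416561]
```

View pics/s23.png

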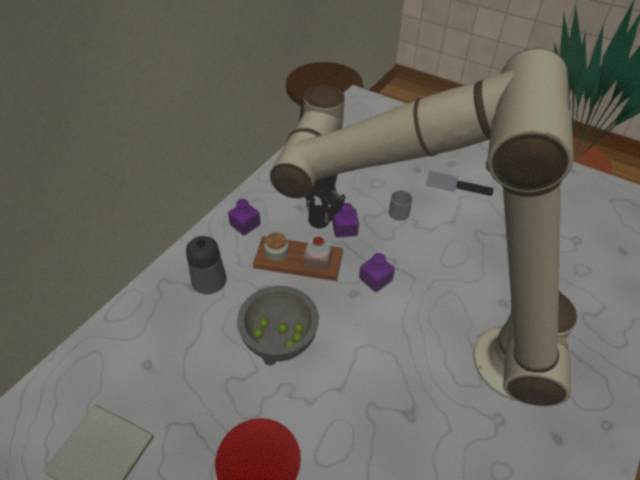

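View pics/t23.png

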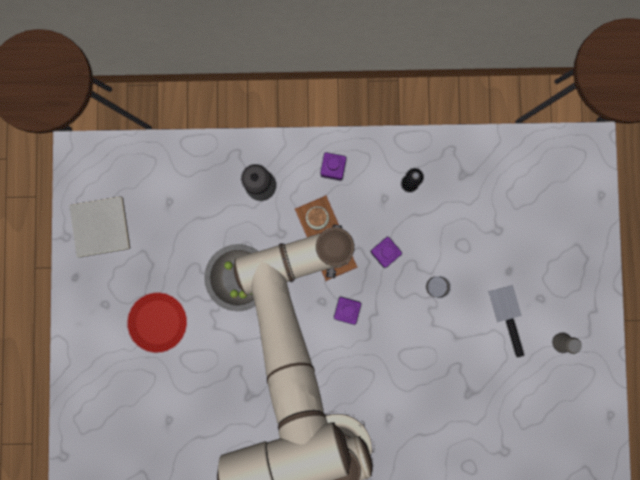

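```bash
python3 -c "
from bench import *
print(job_done());s=read_state();print(s['clock'],s['position'],s['gripper_width'])"
```

```text
the job is handed in; nothing more can be done
None
the job is handed in; nothing more can be done
```

The job is done and handed in at about 44 s of the 61 s allowed. All six tomatillos are in the molcajete, the empty cup is upright on the ledge near where it started, and the cap is off and held above the open jar.

**How it was done**
- **Pour:** The moves have no tilt command. I tilted the tool about 62° with reach commands just beyond the arm's limit, gripped the cup and carried it over the molcajete. Turning the gripper then tipped it to about 118°. Afterwards I brought the tool back to vertical with the same method.
- **Cap:** I pressed it 6.4 mm at 14 N, turned it 61° counter-clockwise while down, and lifted it off with almost no resistance.

**Last checks**
- The side view shows six tomatillos in the bowl, the cup upright, and the open jar with red chile in its block.
- Against the first top view, the plate, scraper, mill and grinder look unmoved.
- The cap is about 73 mm clear of the jar's rim and level to about 1°.

**What went wrong or disagreed**
- The finger pads sat about 20–40 mm farther back than the stated tool point. The first cup grip closed to 54.7 mm instead of 64, so I gripped it twice more.
- While I was untilting, one reading showed a 31–43 N sensor force spike for a single step as the wrist hit a joint limit. It was gone in the next reading. I saw no sign of contact, but I can't rule it out, and the pressing limit is 40 N.
- My estimates of the jar mouth's position from the side and wrist pictures differ by up to 16 mm in y; the gripper lies between them. I relied on having lifted the cap straight up.

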